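# Space the sample carriers on the rail with a spacer block

### The job

Use the orange spacer block to set equal gaps between the carriers on the rail: stand the spacer upright across the rail, centred on it, between the fixed and the near carrier with both touching it, then step it on to between the near and the far carrier and bring the far one up to it without shoving the near one out of place. Finally take the spacer out and leave it in the blue tray, with both gaps still one spacer thickness wide and the carriers seated on the rail. Leave the bottle, jar and box alone.

Things in the scene. Friction and masses are not known exactly. Their poses are not given: they have to be found in the camera images.
- rail: Straight aluminium rail fixed to the bench, 380 mm long, 40 wide, 30 high. Origin: centre of its underside, on the bench. y runs along the rail towards the end with the fixed carrier, z up, x across. The fixed carrier (red marks, two red screw heads up to 83 mm above the bench) fills y = 130 to 180 mm and never moves.
- fixed_carrier_center (a point): Centre of the fixed carrier, 53 mm above the bench (half-way up the block above the rail). Same shape and axes as the loose ones.
- near_carrier_center (a point): Loose carrier beside the fixed one (green mark), 0.35 to 0.6 kg: block 50 mm along the rail (y), 46 across (x; 55 in its lowest 12 mm), 46 high above the rail top; skirts straddle the rail with 1.5 mm play, so it slides. Push it low on its end face or grip its 46 mm. Point: block centre, 23 mm above the rail top. Axes as the rail's. Starts 95 to 115 mm clear of the fixed one.
- far_carrier_center (a point): Second loose carrier (yellow mark), same shape, size and weight as the near one, on the rail on the other side of it (towards the rail's -y); the point is its block's centre. It starts 60 to 100 mm of clear gap from the near one. When it is pushed on after touching the spacer, the spacer and the near carrier move with it.
- spacer_center (a point): Orange plastic block 66 mm long (x), 30 thick (y), 50 high (z), 0.12 kg; point: its centre. Starts upright in the cradle. In use its 30 mm lies along the rail and it stands on the rail top (30 mm above the bench), centre 55 mm above the bench, sticking out 13 mm each side; between touching carriers it can be taken only by its two ends, 66 mm apart.
- cradle: Grey spacer cradle fixed to the bench left or right of the rail: base 100 x 70 x 8 mm, with two cheeks (to 48 mm above the bench) 2 mm off the spacer's ends, so there the spacer can be taken only across its 30 mm and lifted straight up. Origin: centre of the underside; x along the spacer's length.
- tray: Shallow blue tray fixed to the bench on the other side of the rail from the cradle, 180 (its x) x 220 (its y) x 35 mm high, walls and floor 5 mm. Origin: centre of the underside.
- wash_bottle: White plastic bottle with blue cap and spout, 68 mm wide, 180 mm high, beyond the rail; leave alone. Origin: centre of its underside.
- jar: Closed amber jar, 64 mm wide, 90 mm high; leave alone. Origin: centre of its underside.
- cell_box: Cardboard box 90 x 130 x 45 mm; leave alone. Origin: centre of its underside.
Things that resemble listed ones, but are neither listed nor needed, are in the scene too. What is shaped like the part that bears far_carrier_center but red or turquoise is not meant.

How it is judged:
On the way, in this order (a step that is already met when the one before it is completed fails the run):
1. The spacer stands on the rail between the fixed and the near carrier, and the near carrier is up against it (gap 30 mm within 4 mm) (y of near_carrier_center in the frame of rail between 0.071 and 0.079 m and z of near_carrier_center in the frame of rail between 0.049 and 0.057 m and x of near_carrier_center in the frame of rail between -0.006 and 0.006 m and angle between near_carrier_center's own z axis and vertical below 0.08 rad and y of spacer_center in the frame of rail between 0.109 and 0.121 m and x of spacer_center in the frame of rail between -0.02 and 0.02 m and z of spacer_center in the frame of rail between 0.05 and 0.06 m), for 0.2 s.
2. The spacer stands on the rail between the near and the far carrier, and the far carrier is up against it, both gaps 30 mm within 4 mm (y of near_carrier_center in the frame of rail between 0.071 and 0.079 m and z of near_carrier_center in the frame of rail between 0.049 and 0.057 m and x of near_carrier_center in the frame of rail between -0.006 and 0.006 m and angle between each of near_carrier_center, far_carrier_center's own z axis and vertical below 0.08 rad and distance between near_carrier_center and far_carrier_center between 0.076 and 0.084 m and y of far_carrier_center in the frame of rail below 0.03 m and z of far_carrier_center in the frame of rail between 0.049 and 0.057 m and x of far_carrier_center in the frame of rail between -0.006 and 0.006 m and y of spacer_center in the frame of rail between 0.029 and 0.041 m and x of spacer_center in the frame of rail between -0.02 and 0.02 m and z of spacer_center in the frame of rail between 0.05 and 0.06 m), for 0.2 s.
At the end, for the whole second after the job is handed in: Both gaps (fixed to near, near to far) are 30 mm within 4 mm, both carriers sit level on the rail, the spacer rests on the floor of the blue tray, and everything is at rest (y of near_carrier_center in the frame of rail between 0.071 and 0.079 m and z of near_carrier_center in the frame of rail between 0.049 and 0.057 m and x of near_carrier_center in the frame of rail between -0.006 and 0.006 m and angle between each of near_carrier_center, far_carrier_center's own z axis and vertical below 0.08 rad and distance between near_carrier_center and far_carrier_center between 0.076 and 0.084 m and y of far_carrier_center in the frame of rail below 0.03 m and z of far_carrier_center in the frame of rail between 0.049 and 0.057 m and x of far_carrier_center in the frame of rail between -0.006 and 0.006 m and x of spacer_center in the frame of tray between -0.07 and 0.07 m and y of spacer_center in the frame of tray between -0.09 and 0.09 m and z of spacer_center in the frame of tray between 0.015 and 0.045 m and linear speed of each of near_carrier, far_carrier, spacer below 0.02 m/s); the robot touches nothing.
It fails at once if wash bottle pushed more than 30 mm (distance of wash_bottle from where it was at the start of the episode above 0.03 m).
It fails at once if jar pushed more than 30 mm (distance of jar from where it was at the start of the episode above 0.03 m).
It fails at once if cardboard box pushed more than 30 mm (distance of cell_box from where it was at the start of the episode above 0.03 m).
It also fails if it takes over 72 s, if anything falls off the work surface, if the arm or the gripper's body presses on something with over 40 N, if the wrist force passes 120 N, or if a joint passes its speed limit or range.

### The arm

A 7-joint arm with a two-finger parallel gripper is mounted at the origin on the work surface. World frame = base frame: x ahead of the robot, y to its left, z up, the work surface at z = 0. Lengths are in m, angles in rad, forces in N, time in s.
With the tool pointing down it reaches from about 0.4 to 0.85 m from the base axis. Payload 4.5 kg.
Tool frame: the origin (TCP) lies at the very end of the fingers, on their centre line; the grasp point (between the pads) lies 19 mm behind it; z points along the fingers, y is the direction in which the jaws open and shut (so a half turn about z gives the same grasp; the last joint's range is limited). The gripper opens to 88 mm and grips with 3 to 60 N. Pads are 18 mm wide; open, the fingers measure 123 mm over their backs; the gripper's body (75 mm by 187 mm) begins 45 mm behind the grasp point.
Start: joints at [0.034, 0.689, -0.195, 1.565, 0.157, 0.902, -0.215], TCP at [0.625, 0, 0.239] pointing down, gripper open.
Joint ranges: [-3.01, 3.01], [-0.46, 2.08], [-1.47, 1.51], [0.13, 2.56], [-1, 4.14], [0.04, 2.09], [-2.66, 2.66]. Speed limits (rad/s): [2.57, 2.57, 3.14, 3.14, 3.14, 3.14, 3.14].

### API

Orientations are given as [roll, pitch, yaw] about the fixed x, y, z axes, in that order (R = Rz(yaw) Ry(pitch) Rx(roll)).
In Python, from station import sensors, snapshot, job gives the robot as it stands. The module is installed in compiled form; this text tells all that it offers.
- The arm moves only by the shell command python3 -m creep 'ROWS' [FORCE]. ROWS is a JSON object of lists of equal length, an entry for each row: "angular": the turn, a rotation vector about the tool's x, y, z normalised to -1 to 1, where 1 is pi rad, a list of three; "xyz": the shift along the tool's x, y, z normalised to -1 to 1, where 1 is 0.4 m, a list of three; "gripper": the opening, from 0 (shut) to 1 (fully open). In form: {"angular": [[rx, ry, rz], ...], "xyz": [[x, y, z], ...], "gripper": [gripper, ...]}. A call has 1 to 5 rows; each row is the pose to reach, as a shift and turn from the pose commanded when the call began, along the tool's axes at that moment, turning the shorter way round; what a row does not reach only later rows make up. A row lasts 1/10 s, in which the tool goes at most 50 mm and 8.59 degrees, less where a joint would pass 70% of its speed; a pose out of reach is approached as far as the arm can. A call with a number of a shift or a turn outside -1 to 1 is refused whole. A call with a gripper value outside its range is refused whole. The fingers move at their own pace and stop on an object; FORCE is the grip in N (left out, the last holds). Time passes only in rows, so rows that repeat a pose let the fingers close. It gives the time, the measured TCP pose, the force and the opening at its end, in the units of the state.
- sensors.state(): the state, without advancing time (a new reading comes with each control period).
- snapshot(name): name is "scene" or "side" or "wrist"; returns a dict with "image" (420x560x3 uint8, red, green, blue), "z_map" (420x560 float32, m along the optical axis (not along the pixel's ray), 0 where there is no reading), "fovy" (degrees; the focal length in pixels is half the picture's height over the tangent of half this angle, whatever the lens; pixels are square), "cx", "cy" (the principal point, pixels), "eye" and "rotation" of the camera in the world. Camera axes: x right, y up, looking along -z (the intrinsics and any distortion apply to the point x, -y, -z); pixel columns grow to the right and rows downward; lengths in m; the calibration is good to about 2 mm. A picture is of the moment at which its call begins.
- job.finish_job(): hands the job in, once; it reports no verdict.
The state is a dict: "time": time; "q": joint angles; "joint_velocities": joint speeds; "effort": joint torques, N m; "tool_pos": TCP position; "orientation": TCP orientation; "contact_force": force on the tool from outside, world axes, zero at the start; "wrist_torque": the same for the moment, N m; "gripper_width": finger opening in m.
Only numpy, scipy, OpenCV 4.12 (cv2) and the standard library are available. Lean on these libraries where they do the work, as an engineer would, in place of code of your own. Each camera call takes 0.05 s, during which the arm holds its last target.

## Working session

There is one attempt and no reset: what is moved stays moved. The work goes in short steps, Python scripts to look and compute and a shell command to move; the robot and the scene stay as the last step left them, time stands still between calls to the robot, and variables do not carry over. Pictures are saved under pics/ and viewed, and the job is handed in when it is done.

```bash
ls; mkdir -p pics; python3 - <<'E'
from station import sensors, snapshot
import cv2,numpy as np
print(sensors.state())
for n in ["scene","side","wrist"]:
    s=snapshot(n); cv2.imwrite(f"pics/{n}0.png",s["image"][:,:,::-1]); np.savez(f"{n}0.npz",**s)
    print(n,{k:v for k,v in s.items() if k not in("image","z_map")}, s["z_map"].min(),s["z_map"].max())
E
```

```text
pics
{'time': 0.0, 'q': array([ 0.03379181,  0.6899518 , -0.19452702,  1.56636512,  0.15731091,
        0.90250233, -0.21506888]), 'joint_velocities': array([ 1.07906254e-03, -2.58463938e-04,  4.18630372e-04, -6.90041990e-05,
        9.86393777e-04,  1.72275256e-03,  9.16522566e-04]), 'effort': array([ 3.38560185e-04, -5.27571630e+01, -1.26686912e+00, -1.53434461e+01,
       -5.26333472e-02,  6.56995355e-03,  1.65937727e-04]), 'tool_pos': array([ 6.24356755e-01, -4.14448756e-05,  2.37924838e-01]), 'orientation': array([-3.13976516e+00,  1.38177449e-04,  1.57093959e+00]), 'contact_force': array([ 0.19470067, -0.16284889,  0.00753822]), 'wrist_torque': array([-0.0581886 ,  0.0288013 ,  0.00340124]), 'gripper_width': 0.08850899454533166}
scene {'fovy': 44.73269075070097, 'cx': 267.25315936002494, 'cy': 210.9415632464517, 'eye': array([ 1.28300185, -0.75210727,  0.97018369]), 'rotation': array([0.85014519, 0.0126086 , 0.7386872 ])} 0.0 3.1236897
side {'fovy': 52.1856427170096, 'cx': 272.8530223214497, 'cy': 208.61679798430004, 'eye': array([ 0.13333468, -0.50834904,  0.73467906]), 'rotation': array([ 0.81239924,  0.00419265, -0.73597678])} 0.0 2.908416
wrist {'fovy': 69.80784192961464, 'cx': 274.3085132380069, 'cy': 212.48436615696082, 'eye': array([0.62547958, 0.07481655, 0.38360894]), 'rotation': array([-2.91129957e-01,  1.22719370e-03, -1.13768058e-04])} 0.0 1.2562435
```

View pics/scene0.png

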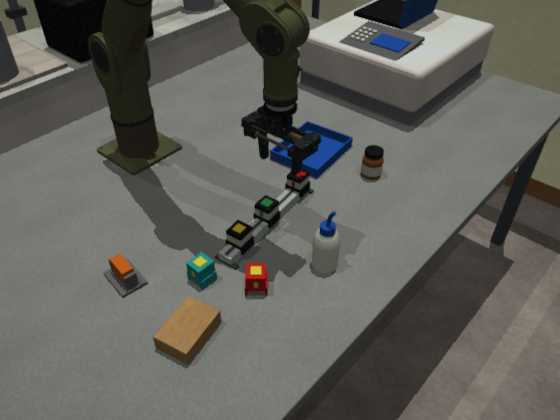

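View pics/side0.png

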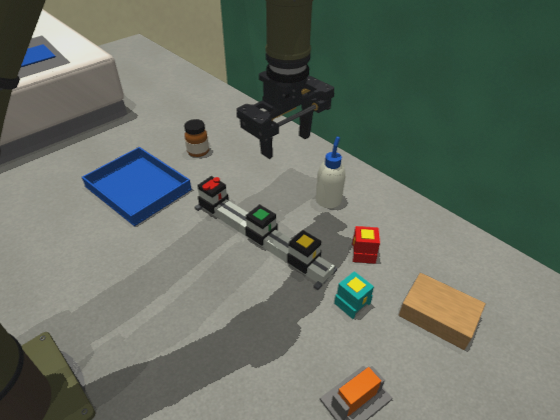

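View pics/wrist0.png

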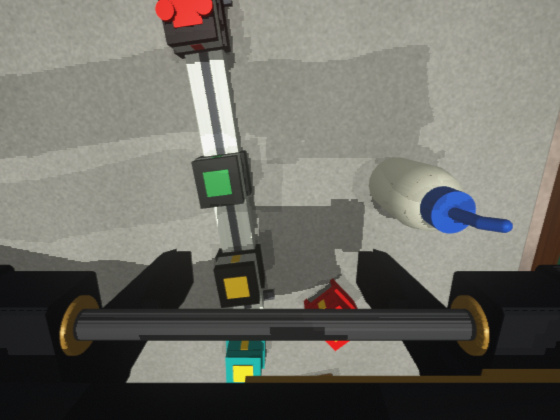

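The scene view has the fixed carrier (red marks) at about (298,182), the near one (green) at (266,208) and the far one (yellow) at (240,235). The turquoise (201,268) and red (256,278) blocks are decoys. The spacer in its cradle is at (123,268) and the tray at (312,148).

```bash
cat > h.py <<'E'
import numpy as np, cv2
from scipy.spatial.transform import Rotation as R
from station import sensors, snapshot
def cam(s):
    f=210/np.tan(np.radians(float(s["fovy"]))/2)
    return f,float(s["cx"]),float(s["cy"]),np.array(s["eye"]),R.from_euler("xyz",s["rotation"]).as_matrix()
def ray(s,u,v):
    f,cx,cy,e,M=cam(s); u=np.asarray(u,float);v=np.asarray(v,float)
    d=np.stack([(u-cx)/f,-(v-cy)/f,-np.ones_like(u)],-1); return e,d@M.T
def plane(s,u,v,z):
    e,d=ray(s,u,v); return e+d*((z-e[2])/d[...,2])[...,None]
def cloud(s):
    v,u=np.mgrid[0:420,0:560]; e,d=ray(s,u,v); return e+d*s["z_map"][...,None]
def proj(s,p):
    f,cx,cy,e,M=cam(s); c=(np.atleast_2d(p)-e)@M; return np.stack([cx+f*c[:,0]/-c[:,2],cy+f*c[:,1]/c[:,2]],-1)
def hsv(s): return cv2.cvtColor(np.ascontiguousarray(s["image"]),cv2.COLOR_RGB2HSV)
RNG={"green":((50,120,60),(75,255,255)),"yellow":((15,150,90),(32,255,255)),"orange":((5,180,90),(14,255,255)),"red":((0,190,90),(4,255,255)),"blue":((105,150,60),(125,255,255))}
def blobs(s,c,amin=15):
    m=cv2.inRange(hsv(s),*map(np.array,RNG[c])); n,l,st,ce=cv2.connectedComponentsWithStats(m)
    return [(l==i,ce[i],st[i,4]) for i in range(1,n) if st[i,4]>=amin]
E
python3 - <<'E'
from h import *
np.set_printoptions(precision=4,suppress=True)
for n in ["scene","side","wrist"]:
    s=dict(np.load(n+"0.npz")); P=cloud(s)
    for c in RNG:
        for m,ce,a in blobs(s,c):
            ok=m&(s["z_map"]>0); p=P[ok]
            print(n,c,ce.round(1),a,"med",np.median(p,0),"zmin/max",np.percentile(p[:,2],[2,98]) if len(p) else "", "plane.076",plane(s,*ce,.076))
E
```

```text
scene green [266.4 202. ] 72 med [0.5648 0.0161 0.0792] zmin/max [0.0753 0.0826] plane.076 [0.5624 0.0188 0.076 ]
scene yellow [238.7 227.8] 75 med [ 0.5821 -0.1066  0.0796] zmin/max [0.0767 0.0834] plane.076 [ 0.5784 -0.1037  0.076 ]
scene yellow [199.5 261.4] 77 med [ 0.5826 -0.2436  0.0653] zmin/max [0.0617 0.0688] plane.076 [ 0.5908 -0.2495  0.076 ]
scene yellow [255.6 270. ] 106 med [ 0.7032 -0.1741  0.0653] zmin/max [0.0609 0.0689] plane.076 [ 0.71   -0.1803  0.076 ]
scene orange [120.5 263.9] 242 med [ 0.4403 -0.3739  0.0594] zmin/max [0.0512 0.0629] plane.076 [ 0.4556 -0.3807  0.076 ]
scene red [300.7 173.8] 35 med [0.5567 0.1714 0.0815] zmin/max [0.0778 0.0876] plane.076 [0.5521 0.1775 0.076 ]
scene red [257.  272.8] 213 med [ 0.71   -0.1751  0.0633] zmin/max [0.0281 0.0671] plane.076 [ 0.7185 -0.1846  0.076 ]
scene blue [389.9  42.4] 401 med [0.4147 0.8365 0.2174] zmin/max [0.2096 0.224 ] plane.076 [0.2506 1.1345 0.076 ]
scene blue [324.  148.5] 1304 med [0.4823 0.41   0.0112] zmin/max [0.0041 0.3055] plane.076 [0.5238 0.324  0.076 ]
scene blue [288.7 144.5] 30 med [0.3623 
[... 2555 characters left out ...]
low [242.1 372.7] 272 med [ 0.5821 -0.2406  0.0633] zmin/max [0.062  0.3283] plane.076 [ 0.5842 -0.2297  0.076 ]
wrist red [183.6  10.8] 1182 med [0.5447 0.169  0.0782] zmin/max [0.0756 0.0834] plane.076 [0.5445 0.1697 0.076 ]
wrist red [336.1 298.6] 349 med [ 0.7036 -0.1467  0.0289] zmin/max [0.0189 0.0619] plane.076 [ 0.6972 -0.1222  0.076 ]
wrist red [311.9 305. ] 41 med [ 0.6773 -0.1647  0.0222] zmin/max [0.0166 0.0337] plane.076 [ 0.6692 -0.1308  0.076 ]
wrist red [336.  343.8] 108 med [ 0.7041 -0.197   0.0617] zmin/max [0.0606 0.0629] plane.076 [ 0.7007 -0.1855  0.076 ]
wrist blue [461.3 214.5] 1811 med [0.7787 0.0033 0.1352] zmin/max [0.1334 0.182 ] plane.076 [ 0.8248 -0.0195  0.076 ]
```

```bash
python3 - <<'E'
from h import *
np.set_printoptions(precision=4,suppress=True)
g=np.array([.566,.0147]);y=np.array([.5812,-.107])
d=(g-y)/np.linalg.norm(g-y); print("dir yaw",np.degrees(np.arctan2(-d[0],d[1])))
nrm=np.array([d[1],-d[0]])
for n in ["side","wrist"]:
    s=dict(np.load(n+"0.npz")); P=cloud(s); ok=s["z_map"]>0
    q=P[...,:2]-g; a=q@d; b=q@nrm
    top=ok&(abs(P[...,2]-.0305)<.005)&(abs(b)<.03)&(a>-.33)&(a<.3)
    # free rail bands
    for lo,hi in [(.035,.1),(-.09,-.035)]:
        m=top&(a>lo)&(a<hi)
        aa,bb=a[m],b[m]
        k=np.round((aa-lo)/.008).astype(int); c=[]
        for i in np.unique(k):
            t=bb[k==i]; 
            if len(t)>8: c.append((aa[k==i].mean(),*np.percentile(t,[3,97])))
        c=np.array(c); print(n,lo,hi,m.sum(), "\n",c.T)
    print(n,"a range of top",np.percentile(a[top],[1,99]))
    for z0,z1,lab in [(.072,.081,"tops")]:
        m=ok&(P[...,2]>z0)&(P[...,2]<z1)&(abs(b)<.035)
        for c0 in [0,-.1225,.152]:
            mm=m&(abs(a-c0)<.04); 
            if mm.sum(): print(n,"top",c0,mm.sum(),np.percentile(a[mm],[2,98]),np.percentile(b[mm],[2,98]))
s=dict(np.load("side0.npz"))
for c in ["orange","blue"]:
    m,ce,a=max(blobs(s,c),key=lambda t:t[2]); P=cloud(s)
    if c=="orange":
        mm=m&(P[...,2]>.054)&(P[...,2]<.064); v,u=np.nonzero(mm); w=plane(s,u,v,.058)[:,:2]
        r=cv2.minAreaRect((w*1000).astype(np.float32)); print(c,r,cv2.boxPoints(r))
    else:
        w=P[m&(s["z_map"]>0)]; w=w[abs(w[:,2]-.0)<.05]; r=cv2.minAreaRect((w[:,:2]*1000).astype(np.float32)); print(c,r)
        t=w[w[:,2]>.03]; print(cv2.minAreaRect((t[:,:2]*1000).astype(np.float32)))
for nme in ["scene","side","wrist"]:
    im=cv2.imread(f"pics/{nme}0.png"); 
im=cv2.imread("pics/side0.png")[330:420,290:420]; cv2.imwrite("pics/crop_sp.png",cv2.resize(im,None,fx=5,fy=5))
im=cv2.imread("pics/side0.png")[160:320,180:390]; cv2.imwrite("pics/crop_rail.png",cv2.resize(im,None,fx=3.6,fy=3.6,interpolation=2))
E
```

```text
dir yaw 7.119221872838157
side 0.035 0.1 288 
 [[ 0.0435  0.0508  0.0595  0.0674  0.0746  0.0826  0.0907  0.0975]
 [-0.0206 -0.021  -0.0204 -0.0205 -0.0205 -0.0198 -0.0214 -0.0208]
 [-0.0038  0.0008  0.017   0.0182  0.0163  0.0174  0.0187  0.0167]]
side -0.09 -0.035 301 
 [[-0.0876 -0.0822 -0.0738 -0.0662 -0.058  -0.0496 -0.0419 -0.0366]
 [-0.021  -0.0209 -0.0207 -0.0196 -0.0204 -0.0205 -0.0208 -0.0205]
 [-0.0119 -0.0044  0.0148  0.0172  0.018   0.0179  0.0179  0.0176]]
side a range of top [-0.2847  0.28  ]
side top 0 364 [-0.0256  0.0235] [-0.0238  0.0219]
side top -0.1225 437 [-0.1478 -0.099 ] [-0.0237  0.0216]
side top 0.152 261 [0.1317 0.1809] [-0.0253  0.0212]
wrist 0.035 0.1 2197 
 [[ 0.037   0.043   0.051   0.059   0.067   0.075   0.083   0.091   0.0975]
 [-0.0188 -0.0187 -0.0186 -0.0186 -0.0188 -0.0186 -0.0188 -0.0187 -0.019 ]
 [ 0.019   0.0193  0.0192  0.0194  0.0194  0.0192  0.0191  0.0193  0.0189]]
wrist -0.09 -0.035 1325 
 [[-0.0881 -0.0821 -0.0739 -0.0659 -0.0579 -0.05   -0.042  -0.0371]
 [-0.0185 -0.0182 -0.0184 -0.0183 -0.0185 -0.0187 -0.0185 -0.0179]
 [ 0.0193  0.0197  0.0196  0.0194  0.0198  0.0197  0.0196  0.0202]]
wrist a range of top [-0.2531  0.1331]
wrist top 0 2142 [-0.0239  0.0244] [-0.0219  0.0227]
wrist top -0.1225 1607 [-0.1463 -0.0976] [-0.0216  0.0231]
wrist top 0.152 1753 [0.1327 0.1639] [-0.0222  0.0225]
orange ((437.2600402832031, -374.6927795410156), (29.768712997436523, 66.83074188232422), 82.6480712890625) [[ 402.2147 -385.1788]
 [ 468.496  -393.7307]
 [ 472.3054 -364.2067]
 [ 406.024  -355.6548]]
blue ((441.47296142578125, 365.42657470703125), (180.66920471191406, 223.7259521484375), 6.301846504211426)
((441.7101745605469, 365.3020324707031), (180.44337463378906, 223.23451232910156), 6.089794635772705)
```

View pics/crop_sp.png

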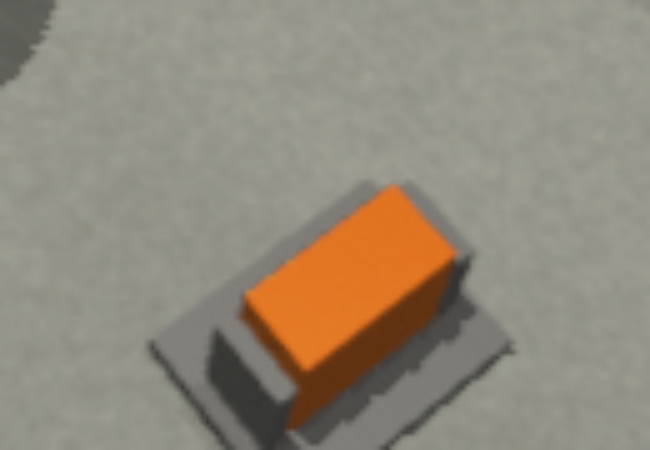

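View pics/crop_rail.png

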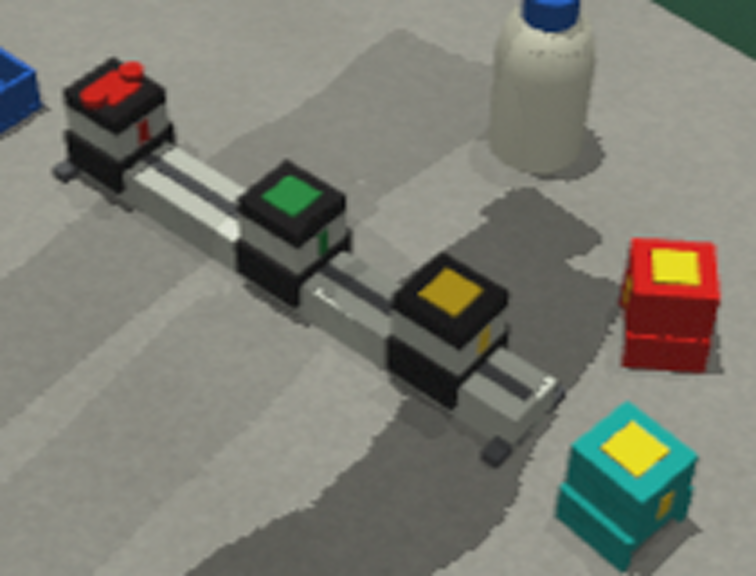

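The crops confirm the choice. The spacer is orange, standing in the grey cradle at side (360,389). The far carrier is the dark one with the yellow mark, on the rail at side (305,241); the red (366,245) and turquoise (355,290) blocks stand off the rail. Next I compute the approach.

```bash
cat >> h.py <<'E'
YAW=np.radians(7.15)            # rail yaw
d=np.array([-np.sin(YAW),np.cos(YAW)]); nx=np.array([np.cos(YAW),np.sin(YAW)])
O=np.array([.566,.0147])-.0022*0+.0025*d+.0004*nx  # rail origin
def railp(x,y): return O+x*nx+y*d
def rl(p): q=np.asarray(p)[:2]-O; return np.array([q@nx,q@d])
def need(pos,yawdeg):
    st=sensors.state(); M=R.from_euler("xyz",st["orientation"]); T=R.from_euler("xyz",[np.pi,0,np.radians(yawdeg)])
    sh=M.inv().apply(np.asarray(pos)-st["tool_pos"]); rv=(M.inv()*T).as_rotvec()
    print("t",round(st["time"],2),"pos",st["tool_pos"].round(4),"rpy",np.degrees(st["orientation"]).round(2),"rail",rl(st["tool_pos"]).round(4),"F",st["contact_force"].round(2),"w",round(st["gripper_width"],4))
    print("xyz",(sh/.4).round(4),"ang",(rv/np.pi).round(4), "rows",max(np.linalg.norm(sh)/.05,np.degrees(np.linalg.norm(rv))/8.59).round(1))
E
python3 -c "
from h import *
print(O)
need([.4373,-.3747,.14],172.65)"
```

```text
[0.56608572 0.01723035]
t 0.15 pos [ 0.6245 -0.      0.2381] rpy [-179.92    0.     90.  ] rail [ 0.0558 -0.0244] F [-0.54  0.01 -0.28] w 0.0882
xyz [-0.9366 -0.4678  0.246 ] ang [-4.000e-04 -3.000e-04 -4.591e-01] rows 9.6
```

```bash
python3 -m creep '{"angular":[[0,0,-0.459],[0,0,-0.459],[0,0,-0.459],[0,0,-0.459],[0,0,-0.459]],"xyz":[[-0.9366,-0.468,0.246],[-0.9366,-0.468,0.246],[-0.9366,-0.468,0.246],[-0.9366,-0.468,0.246],[-0.9366,-0.468,0.246]],"gripper":[1,1,1,1,1]}' 30; python3 -c "
from h import *
need([.4373,-.3747,.14],172.65)"
```

```text
time: 0.65
tool_pos: [0.5151, -0.2192, 0.181]
orientation: [-3.142, -0.0, 2.327]
contact_force: [1.7, -0.1, -0.5]
gripper_width: 0.0881
t 0.65 pos [ 0.5151 -0.2192  0.181 ] rpy [-180.     -0.    133.35] rail [-0.08   -0.2283] F [ 1.68 -0.14 -0.47] w 0.0881
xyz [-0.1491 -0.4083  0.1026] ang [-0.     -0.     -0.2183] rows 4.6
```

```bash
python3 -m creep '{"angular":[[0,0,-0.218],[0,0,-0.218],[0,0,-0.218],[0,0,-0.218],[0,0,-0.218]],"xyz":[[-0.149,-0.408,0.1026],[-0.149,-0.408,0.1026],[-0.149,-0.408,0.1026],[-0.149,-0.408,0.1026],[-0.149,-0.408,0.1026]],"gripper":[1,1,1,1,1]}'; python3 -c "
from h import *
s=snapshot('wrist'); cv2.imwrite('pics/w1.png',s['image'][:,:,::-1])
for m,ce,a in blobs(s,'orange',200):
    P=cloud(s); mm=m&(abs(P[...,2]-.058)<.006); v,u=np.nonzero(mm); w=plane(s,u,v,.058)[:,:2]
    r=cv2.minAreaRect((w*1000).astype(np.float32)); print(ce,a,r)
need([.4373,-.3747,.025],172.65)"
```

```text
time: 1.15
tool_pos: [0.4323, -0.3782, 0.1384]
orientation: [-3.139, -0.005, 3.001]
contact_force: [-0.8, 0.1, -0.5]
gripper_width: 0.0881
[281.00777815 222.68921204] 2957 ((437.95135498046875, -372.92474365234375), (29.378135681152344, 65.50032043457031), 82.42918395996094)
t 1.2 pos [ 0.4346 -0.3755  0.1391] rpy [-1.7999e+02 -1.5000e-01  1.7223e+02] rail [-0.1794 -0.3734] F [ 0.6   0.73 -0.14] w 0.0881
xyz [-0.0072  0.0031  0.2853] ang [-0.0001 -0.0008 -0.0023] rows 2.3
```

View pics/w1.png

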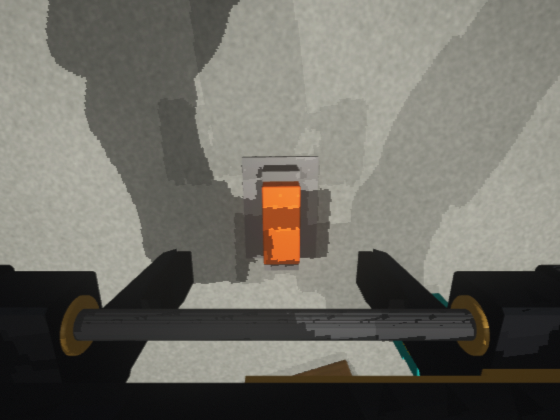

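The wrist view shows the spacer top at about (281,223), between the fingers, with the cheeks at its ends. It matches the side view within 2 mm, so I descend.

```bash
python3 -m creep '{"angular":[[0,0,0],[0,0,0],[0,0,0],[0,0,0]],"xyz":[[0,0.003,0.1],[0,0.003,0.2],[0,0.003,0.2875],[0,0.003,0.2875]],"gripper":[1,1,1,1]}'; python3 -c "
from h import *
need([.4378,-.3735,.025],172.5)"
```

```text
time: 1.6
tool_pos: [0.4354, -0.369, 0.0218]
orientation: [3.138, -0.007, 3.006]
contact_force: [-0.5, 0.1, -0.8]
gripper_width: 0.088
t 1.6 pos [ 0.4354 -0.369   0.0218] rpy [179.81  -0.41 172.24] rail [-0.1778 -0.367 ] F [-0.55  0.09 -0.82] w 0.088
xyz [-0.0074 -0.0103 -0.008 ] ang [ 0.0011 -0.0022 -0.0015] rows 0.1
```

Now close.

```bash
python3 -m creep '{"angular":[[0,0,0],[0,0,0],[0,0,0],[0,0,0],[0,0,0]],"xyz":[[0,0,0],[0,0,0],[0,0,0],[0,0,0],[0,0,0]],"gripper":[0.3,0.25,0.25,0.25,0.25]}' 25; python3 -c "
from h import *
need([.4378,-.3735,.025],172.5)"
```

```text
time: 2.1
tool_pos: [0.438, -0.3718, 0.0264]
orientation: [-3.141, 0.001, 3.005]
contact_force: [-0.4, 0.5, 0.2]
gripper_width: 0.0506
t 2.1 pos [ 0.438  -0.3718  0.0264] rpy [-1.7996e+02  8.0000e-02  1.7219e+02] rail [-0.1755 -0.3701] F [-0.43  0.53  0.15] w 0.0506
xyz [-0.0001 -0.0043  0.0035] ang [-0.0002  0.0004 -0.0017] rows 0.0
```

```bash
python3 -m creep '{"angular":[[0,0,0],[0,0,0],[0,0,0],[0,0,0],[0,0,0]],"xyz":[[0,-0.003,0],[0,-0.003,0],[0,-0.003,0],[0,-0.003,0],[0,-0.003,0]],"gripper":[0.2,0.2,0.2,0.2,0.2]}' 25; python3 -c "
from h import *
need([.4378,-.3735,.025],172.5)"
```

```text
time: 2.6
tool_pos: [0.4374, -0.3728, 0.0256]
orientation: [-3.141, -0.0, 3.005]
contact_force: [-0.5, -1.4, 2.2]
gripper_width: 0.0299
t 2.6 pos [ 0.4374 -0.3728  0.0256] rpy [-179.98   -0.    172.2 ] rail [-0.1763 -0.371 ] F [-0.52 -1.42  2.18] w 0.0299
xyz [-0.0013 -0.0016  0.0014] ang [-0.0001 -0.     -0.0017] rows 0.0
```

```bash
python3 -m creep '{"angular":[[0,0,0],[0,0,0],[0,0,0],[0,0,0]],"xyz":[[0,0,-0.08],[0,0,-0.2],[0,0,-0.3],[0,0,-0.35]],"gripper":[0.2,0.2,0.2,0.2]}'; python3 -c "
from h import *
p=railp(0,.078); print(p)
need([*p,.15],187.15)"
```

```text
time: 3.0
tool_pos: [0.4388, -0.3727, 0.1687]
orientation: [-3.14, 0.004, 3.006]
contact_force: [1.0, -0.0, -1.3]
gripper_width: 0.0299
[0.55637726 0.09462379]
t 3.0 pos [ 0.4388 -0.3727  0.1687] rpy [-179.93    0.23  172.23] rail [-0.1748 -0.3711] F [ 0.96 -0.01 -1.29] w 0.0299
xyz [-0.1332  1.1974  0.0458] ang [-0.0005  0.0012 -0.0829] rows 9.6
```

```bash
python3 -m creep '{"angular":[[0,0,-0.083],[0,0,-0.083],[0,0,-0.083],[0,0,-0.083],[0,0,-0.083]],"xyz":[[-0.067,0.6,0],[-0.067,0.6,0],[-0.067,0.6,0],[-0.067,0.6,0],[-0.067,0.6,0]],"gripper":[0.2,0.2,0.2,0.2,0.2]}'; python3 -c "
from h import *
p=railp(0,.078)
need([*p,.15],187.15)"
```

```text
time: 3.5
tool_pos: [0.4968, -0.1351, 0.1655]
orientation: [3.14, 0.0, -3.015]
contact_force: [1.3, 0.3, -1.7]
gripper_width: 0.0296
t 3.5 pos [ 0.4968 -0.1351  0.1655] rpy [ 1.7992e+02  2.0000e-02 -1.7273e+02] rail [-0.0877 -0.1426] F [ 1.32  0.27 -1.66] w 0.0296
xyz [-0.2205  0.5509  0.0396] ang [0.0004 0.0001 0.0007] rows 4.8
```

```bash
python3 -m creep '{"angular":[[0,0,0],[0,0,0],[0,0,0],[0,0,0],[0,0,0]],"xyz":[[-0.22,0.551,0.02],[-0.22,0.551,0.02],[-0.22,0.551,0.02],[-0.22,0.551,0.02],[-0.22,0.551,0.02]],"gripper":[0.2,0.2,0.2,0.2,0.2]}';  python3 -m creep '{"angular":[[0,0,0],[0,0,0]],"xyz":[[0,0,0],[0,0,0]],"gripper":[0.2,0.2]}'; python3 -c "
from h import *
p=railp(0,.078)
need([*p,.0485],187.15)
s=snapshot('side'); cv2.imwrite('pics/s2.png',s['image'][:,:,::-1]); s=snapshot('wrist'); cv2.imwrite('pics/w2.png',s['image'][:,:,::-1])
need([*p,.0485],187.15)"
```

```text
time: 4.0
tool_pos: [0.5564, 0.0956, 0.1574]
orientation: [3.139, 0.0, -3.013]
contact_force: [-0.1, 0.4, -0.8]
gripper_width: 0.0296
time: 4.2
tool_pos: [0.5558, 0.0921, 0.1571]
orientation: [-3.141, -0.001, -3.014]
contact_force: [0.4, -0.9, -0.6]
gripper_width: 0.0299
t 4.2 pos [0.5558 0.0921 0.1571] rpy [-1.7999e+02 -6.0000e-02 -1.7271e+02] rail [-0.0008  0.0756] F [ 0.37 -0.91 -0.58] w 0.0299
xyz [-0.0024  0.0061  0.2715] ang [-0.0001 -0.0003  0.0008] rows 2.2
t 4.3 pos [0.5558 0.0893 0.157 ] rpy [-1.7990e+02 -9.0000e-02 -1.7294e+02] rail [-0.0012  0.0728] F [-0.23  0.14 -2.28] w 0.0298
xyz [-0.0034  0.0135  0.2712] ang [-0.0006 -0.0005 -0.0005] rows 2.2
```

View pics/w2.png

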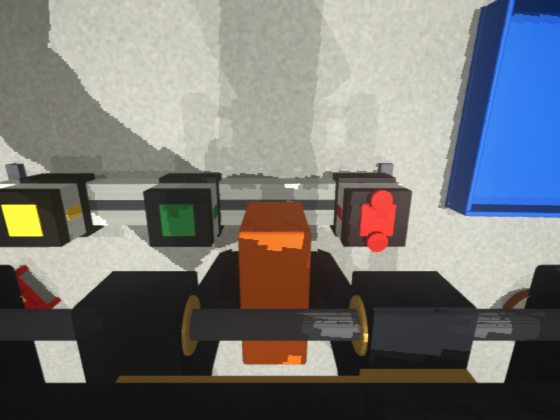

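View pics/s2.png

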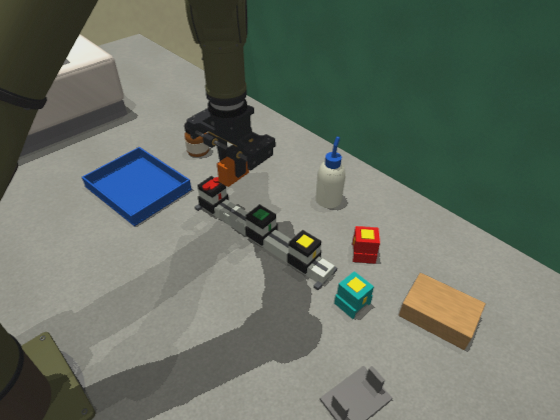

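Wrist view: the held spacer is at about (275,235), and the gap on the rail runs between green (178,220) and red (377,215). I refine the rail frame from this view.

```bash
cat >> h.py <<'E'
def marks(s):
    out={}
    P=cloud(s)
    for c in ["green","yellow","red"]:
        for m,ce,a in blobs(s,c,60):
            w=plane(s,*ce,.0765); r=rl(w)
            if abs(r[0])<.02: print(c,ce.round(1),a,"rail",r.round(4))
    z=P[...,2]; q=P[...,:2]-O; X=q@nx; Y=q@d; ok=s["z_map"]>0
    # carrier top faces: extent along y in central strip (|x|<15mm)
    m=ok&(abs(z-.077)<.004)&(abs(X)<.03)&(Y>-.2)&(Y<.2)
    n,l,st,ce=cv2.connectedComponentsWithStats(m.astype(np.uint8))
    for i in range(1,n):
        if st[i,4]>150:
            t=l==i; print(" top",st[i,4],"y",np.percentile(Y[t],[1.5,98.5]).round(4),"x",np.percentile(X[t],[1.5,98.5]).round(4))
E
python3 -c "
from h import *
s=snapshot('wrist'); marks(s); P=cloud(s); z=P[...,2];q=P[...,:2]-O; X=q@nx; Y=q@d; ok=s['z_map']>0
for lo,hi in [(-.09,-.06),(-.06,-.035),(.03,.05),(.1,.12)]:
    m=ok&(abs(z-.0305)<.004)&(abs(X)<.03)&(Y>lo)&(Y<hi); print(lo,hi,m.sum(),np.percentile(X[m],[3,50,97]).round(4) if m.sum() else '')
need([*railp(0,.078),.0485],187.15)"
```

```text
green [178.4 219.9] 1032 rail [-0.0006 -0.0025]
yellow [ 23.2 220.2] 1189 rail [-0.0005 -0.1255]
yellow [ 74.6 212.1] 157 rail [-0.0071 -0.0835]
red [378.  224.1] 1233 rail [0.003  0.1556]
 top 3006 y [0.1306 0.1799] x [-0.0237  0.0216]
 top 3273 y [-0.1466 -0.0995] x [-0.0231  0.0219]
 top 3561 y [-0.0265  0.0225] x [-0.0234  0.0217]
-0.09 -0.06 1335 [-0.0195 -0.0013  0.0186]
-0.06 -0.035 599 [-0.0202 -0.0038  0.0176]
0.03 0.05 772 [-0.0202 -0.0049  0.0171]
0.1 0.12 845 [-0.0201 -0.0029  0.0178]
t 4.35 pos [0.5559 0.089  0.1571] rpy [-1.7990e+02 -8.0000e-02 -1.7298e+02] rail [-0.0011  0.0725] F [-0.72 -0.85 -0.67] w 0.0295
xyz [-0.0032  0.0142  0.2715] ang [-0.0005 -0.0004 -0.0007] rows 2.2
```

```bash
python3 -m creep '{"angular":[[0,0,0],[0,0,0],[0,0,0],[0,0,0],[0,0,0]],"xyz":[[-0.003,0.014,0.08],[-0.003,0.014,0.16],[-0.003,0.014,0.22],[-0.003,0.014,0.25],[-0.003,0.014,0.25]],"gripper":[0.2,0.2,0.2,0.2,0.2]}'; python3 -c "
from h import *
need([*railp(0,.078),.0485],187.15)"
```

```text
time: 4.85
tool_pos: [0.556, 0.0954, 0.0563]
orientation: [-3.14, -0.003, -3.018]
contact_force: [-0.3, 0.6, -0.9]
gripper_width: 0.0295
t 4.85 pos [0.556  0.0954 0.0563] rpy [-1.7993e+02 -1.6000e-01 -1.7293e+02] rail [-0.0003  0.0788] F [-0.35  0.6  -0.9 ] w 0.0295
xyz [-0.0008 -0.002   0.0194] ang [-0.0004 -0.0009 -0.0004] rows 0.2
```

```bash
python3 -m creep '{"angular":[[0,0,0],[0,0,0],[0,0,0],[0,0,0]],"xyz":[[0,0,0.01],[0,0,0.018],[0,0,0.02],[0,0,0.02]],"gripper":[0.2,0.2,0.2,0.2]}'; python3 -c "
from h import *
need([*railp(0,.078),.0485],187.15)"
```

```text
time: 5.25
tool_pos: [0.5572, 0.097, 0.05]
orientation: [3.142, 0.001, -3.017]
contact_force: [-1.0, 0.0, -2.0]
gripper_width: 0.0299
t 5.25 pos [0.5572 0.097  0.05  ] rpy [ 1.8000e+02  5.0000e-02 -1.7285e+02] rail [0.0011 0.0802] F [-0.98  0.03 -2.03] w 0.0299
xyz [ 0.0028 -0.0056  0.0037] ang [ 0.      0.0003 -0.    ] rows 0.1
```

```bash
python3 -m creep '{"angular":[[0,0,0],[0,0,0],[0,0,0]],"xyz":[[0,0,0.004],[0,0,0.006],[0,0,0.006]],"gripper":[0.2,0.2,0.2]}'; python3 -c "
from h import *
need([*railp(0,.078),.0485],187.15)"
```

```text
time: 5.55
tool_pos: [0.5571, 0.0971, 0.0476]
orientation: [-3.141, 0.001, -3.017]
contact_force: [-1.2, 0.0, 3.7]
gripper_width: 0.03
t 5.55 pos [0.5571 0.0971 0.0476] rpy [-1.7999e+02  4.0000e-02 -1.7284e+02] rail [0.001  0.0803] F [-1.16  0.02  3.67] w 0.03
xyz [ 0.0026 -0.0058 -0.0024] ang [-0.      0.0002  0.    ] rows 0.1
```

```bash
python3 -m creep '{"angular":[[0,0,0],[0,0,0],[0,0,0],[0,0,0]],"xyz":[[0,0,0],[0,0,0],[0,0,0],[0,0,0]],"gripper":[0.5,0.5,0.5,0.5]}'; python3 -m creep '{"angular":[[0,0,0],[0,0,0],[0,0,0],[0,0,0]],"xyz":[[0,0,-0.06],[0,0,-0.16],[0,0,-0.25],[0,0,-0.3]],"gripper":[0.5,0.5,0.5,0.6]}'; python3 -c "
from h import *
need([*railp(0,.0803),.15],97.15)"
```

```text
time: 5.95
tool_pos: [0.5569, 0.097, 0.047]
orientation: [3.142, 0.0, -3.017]
contact_force: [1.0, 0.2, 0.5]
gripper_width: 0.0439
time: 6.35
tool_pos: [0.5578, 0.0976, 0.1698]
orientation: [3.141, 0.003, -3.017]
contact_force: [0.7, -0.4, -0.4]
gripper_width: 0.0501
t 6.35 pos [0.5578 0.0976 0.1698] rpy [ 179.94    0.19 -172.84] rail [0.0018 0.0808] F [ 0.69 -0.4  -0.42] w 0.0501
xyz [ 0.0047 -0.0013  0.0496] ang [0.0011 0.0006 0.5   ] rows 10.5
```

Rotate 90° to grip by the ends.

```bash
python3 -m creep '{"angular":[[0,0,0.5],[0,0,0.5],[0,0,0.5],[0,0,0.5],[0,0,0.5]],"xyz":[[0.004,0,0],[0.004,0,0],[0.004,0,0],[0.004,0,0],[0.004,0,0]],"gripper":[1,1,1,1,1]}'; python3 -c "
from h import *
need([*railp(0,.0803),.15],97.15)"
```

```text
time: 6.85
tool_pos: [0.5552, 0.0967, 0.1671]
orientation: [-3.142, -0.0, 2.51]
contact_force: [0.6, 0.1, -0.5]
gripper_width: 0.0876
t 6.85 pos [0.5552 0.0967 0.1671] rpy [-1.8000e+02 -1.0000e-02  1.4383e+02] rail [-0.0009  0.0802] F [ 0.55  0.14 -0.53] w 0.0876
xyz [-0.0016  0.0017  0.0428] ang [-0.     -0.      0.2593] rows 5.4
```

```bash
python3 -m creep '{"angular":[[0,0,0.259],[0,0,0.259],[0,0,0.259],[0,0,0.259],[0,0,0.259]],"xyz":[[0,0,0],[0,0,0],[0,0,0],[0,0,0],[0,0,0]],"gripper":[1,1,1,1,1]}';python3 -m creep '{"angular":[[0,0,0.028],[0,0,0.028],[0,0,0.028]],"xyz":[[0,0,0],[0,0,0],[0,0,0]],"gripper":[1,1,1]}'; python3 -c "
from h import *
s=snapshot('wrist'); cv2.imwrite('pics/w3.png',s['image'][:,:,::-1]); marks(s); P=cloud(s)
for m,ce,a in blobs(s,'orange',200):
    mm=m&(abs(P[...,2]-.08)<.006); v,u=np.nonzero(mm)
    if len(v)<100: continue
    w=plane(s,u,v,.08)[:,:2]
    r=cv2.minAreaRect((w*1000).astype(np.float32)); print(ce,a,r,rl(np.array(r[0])/1000))
need([*railp(0,.0803),.15],97.15)"
```

```text
time: 7.35
tool_pos: [0.5551, 0.0969, 0.1671]
orientation: [-3.141, -0.0, 1.76]
contact_force: [-0.9, 1.2, 0.7]
gripper_width: 0.0877
time: 7.65
tool_pos: [0.5552, 0.0969, 0.1671]
orientation: [-3.141, 0.0, 1.681]
contact_force: [-0.1, -1.0, 0.1]
gripper_width: 0.0883
green [275.2 300.3] 474 rail [-0.0003  0.0021]
yellow [276.5 370.2] 91 rail [-0.0001 -0.0756]
 top 3536 y [0.131  0.1798] x [-0.0229  0.0215]
 top 2632 y [0.0668 0.096 ] x [-0.0286  0.0291]
 top 1551 y [-0.006   0.0228] x [-0.0227  0.0219]
[278.44089176 212.04517454] 3409 ((558.9877319335938, 99.12115478515625), (65.03105163574219, 30.5516414642334), 6.300591468811035) [0.00314994 0.08213747]
t 7.7 pos [0.5552 0.0968 0.1671] rpy [-179.99   -0.     96.29] rail [-0.0009  0.0803] F [ 0.28  0.52 -0.47] w 0.0881
xyz [-0.      0.0022  0.0426] ang [-0.     -0.     -0.0048] rows 0.3
```

View pics/w3.png

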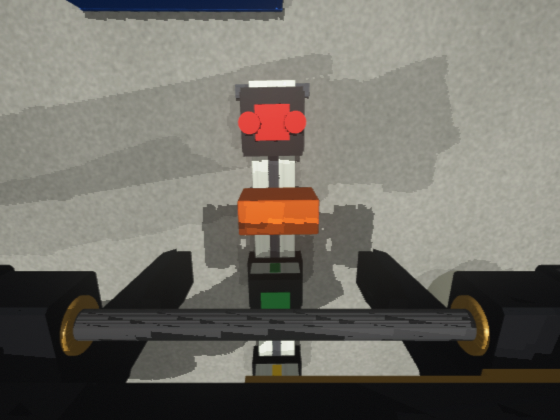

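The spacer stands upright across the rail at wrist (278,212), 3 mm off centre in x, and the carriers have not moved. I descend to grip its ends.

```bash
python3 -m creep '{"angular":[[0,0,0],[0,0,0],[0,0,0],[0,0,0],[0,0,0]],"xyz":[[0.004,0.0095,0.09],[0.004,0.0095,0.2],[0.004,0.0095,0.28],[0.004,0.0095,0.32],[0.004,0.0095,0.322]],"gripper":[1,1,1,1,1]}'; python3 -m creep '{"angular":[[0,0,0],[0,0,0],[0,0,0],[0,0,0],[0,0,0]],"xyz":[[0,0,0],[0,0,0],[0,0,0],[0,0,0],[0,0,0]],"gripper":[0.65,0.65,0.65,0.65,0.65]}' 20; python3 -c "
from h import *
need([*railp(0,.115),.038],97.15)"
```

```text
time: 8.2
tool_pos: [0.5572, 0.0985, 0.036]
orientation: [-3.137, 0.0, 1.68]
contact_force: [-0.3, 0.2, 0.6]
gripper_width: 0.0881
time: 8.7
tool_pos: [0.5596, 0.0989, 0.0395]
orientation: [3.14, -0.0, 1.678]
contact_force: [-0.5, 0.4, 6.8]
gripper_width: 0.0662
t 8.7 pos [0.5596 0.0989 0.0395] rpy [ 1.7989e+02 -1.0000e-02  9.6170e+01] rail [0.0037 0.0818] F [-0.51  0.39  6.79] w 0.0662
xyz [ 0.0827 -0.0108  0.0038] ang [ 0.0006 -0.0001 -0.0055] rows 0.7
```

```bash
python3 -m creep '{"angular":[[0,0,0],[0,0,-0.0055],[0,0,-0.0055],[0,0,-0.0055],[0,0,-0.0055]],"xyz":[[0,0,-0.006],[0.03,-0.01,-0.0065],[0.065,-0.01,-0.0065],[0.07,-0.01,-0.0065],[0.07,-0.01,-0.0065]],"gripper":[0.65,0.65,0.65,0.65,0.65]}'; python3 -c "
from h import *
need([*railp(0,.115),.038],97.15)
s=snapshot('side'); cv2.imwrite('pics/s4.png',cv2.resize(s['image'][120:280,150:360,::-1],None,fx=3.5,fy=3.5))
need([*railp(0,.115),.038],97.15)
"
```

```text
time: 9.2
tool_pos: [0.5516, 0.1279, 0.0408]
orientation: [-3.141, -0.001, 1.698]
contact_force: [-0.3, -1.2, -2.3]
gripper_width: 0.0658
t 9.2 pos [0.5516 0.1279 0.0408] rpy [-1.7999e+02 -4.0000e-02  9.7310e+01] rail [-0.0006  0.1116] F [-0.25 -1.2  -2.33] w 0.0658
xyz [0.0084 0.0016 0.0069] ang [-0.     -0.0002  0.0009] rows 0.1
t 9.25 pos [0.5517 0.1267 0.0407] rpy [-1.7999e+02  1.0000e-02  9.7230e+01] rail [-0.0006  0.1104] F [-0.58 -0.19 -0.88] w 0.0652
xyz [0.0114 0.0016 0.0069] ang [-0.0001  0.      0.0004] rows 0.1
```

View pics/s4.png

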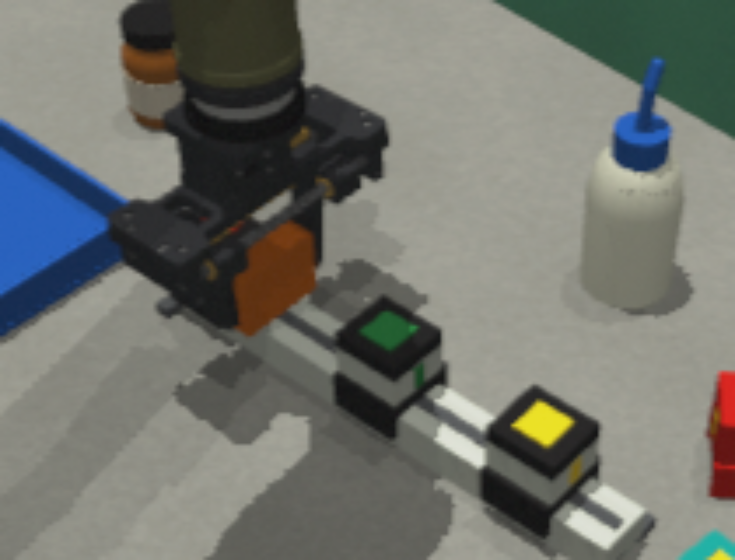

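```bash
python3 -m creep '{"angular":[[0,0,0],[0,0,0],[0,0,0],[0,0,0]],"xyz":[[0.004,0.001,0],[0.008,0.001,0],[0.01,0.001,0],[0.01,0.001,0]],"gripper":[0.65,0.65,0.65,0.65]}'; python3 -c "
from h import *
need([*railp(0,.115),.038],97.15)
"
```

```text
time: 9.65
tool_pos: [0.5519, 0.1302, 0.0409]
orientation: [3.141, -0.0, 1.696]
contact_force: [-0.4, -0.5, -1.6]
gripper_width: 0.066
t 9.65 pos [0.5519 0.1302 0.0409] rpy [179.99  -0.    97.15] rail [-0.      0.1138] F [-0.38 -0.46 -1.6 ] w 0.066
xyz [0.003  0.0001 0.0073] ang [ 0. -0. -0.] rows 0.1
```

```bash
python3 -m creep '{"angular":[[0,0,0],[0,0,0],[0,0,0],[0,0,0]],"xyz":[[0.002,0,0],[0.003,0,0],[0.003,0,0.003],[0.003,0,0.005]],"gripper":[0.65,0.65,0.65,0.65]}'; python3 -c "
from h import *
need([*railp(0,.115),.038],97.15)
"
```

```text
time: 10.05
tool_pos: [0.5518, 0.1314, 0.0395]
orientation: [3.141, 0.0, 1.696]
contact_force: [-2.9, -1.2, 13.4]
gripper_width: 0.0655
t 10.05 pos [0.5518 0.1314 0.0395] rpy [179.98   0.    97.16] rail [0.     0.1151] F [-2.93 -1.21 13.36] w 0.0655
xyz [-0.0003 -0.      0.0037] ang [0.0001 0.     0.    ] rows 0.0
```

```bash
python3 -m creep '{"angular":[[0,0,0],[0,0,0],[0,0,0],[0,0,0]],"xyz":[[0,0,0],[0,0,0],[0,0,0],[0,0,0]],"gripper":[0.9,0.9,0.9,0.9]}'; python3 -m creep '{"angular":[[0,0,0],[0,0,0],[0,0,0],[0,0,0]],"xyz":[[0,0,-0.06],[0,0,-0.16],[0,0,-0.25],[0,0,-0.25]],"gripper":[0.9,0.9,0.9,0.6]}'; python3 -c "
from h import *
need([*railp(0,-.058),.14],97.15)"
```

```text
time: 10.45
tool_pos: [0.5517, 0.1314, 0.0388]
orientation: [3.142, 0.0, 1.696]
contact_force: [1.4, -0.2, 0.7]
gripper_width: 0.0792
time: 10.85
tool_pos: [0.5547, 0.1323, 0.1432]
orientation: [3.133, -0.002, 1.695]
contact_force: [1.0, 0.1, -0.7]
gripper_width: 0.0734
t 10.85 pos [0.5547 0.1323 0.1432] rpy [ 1.795e+02 -1.000e-01  9.713e+01] rail [0.003  0.1156] F [ 0.99  0.14 -0.66] w 0.0734
xyz [-0.434  -0.0074  0.0072] ang [ 0.0028 -0.0005 -0.0001] rows 3.5
```

```bash
python3 -m creep '{"angular":[[0,0,0],[0,0,0],[0,0,0],[0,0,0],[0,0,0]],"xyz":[[-0.125,0,0],[-0.25,0,0],[-0.37,0,0],[-0.434,0,0],[-0.434,0,0]],"gripper":[0,0,0,0,0]}' 20; python3 -m creep '{"angular":[[0,0,0],[0,0,0],[0,0,0]],"xyz":[[0,0,0],[0,0,0],[0,0,0]],"gripper":[0,0,0]}' ; python3 -c "
from h import *
s=snapshot('wrist'); cv2.imwrite('pics/w5.png',s['image'][:,:,::-1]); marks(s); P=cloud(s)
for m,ce,a in blobs(s,'orange',200):
    mm=m&(abs(P[...,2]-.08)<.006); v,u=np.nonzero(mm)
    if len(v)<100: continue
    w=plane(s,u,v,.08)[:,:2]
    r=cv2.minAreaRect((w*1000).astype(np.float32)); print(ce,a,r,rl(np.array(r[0])/1000))
need([*railp(0,-.058),.036],97.15)"
```

```text
time: 11.35
tool_pos: [0.5728, -0.0475, 0.1379]
orientation: [-3.14, 0.004, 1.687]
contact_force: [0.4, -0.3, -0.1]
gripper_width: 0.0331
time: 11.65
tool_pos: [0.5732, -0.0386, 0.1387]
orientation: [-3.141, -0.001, 1.699]
contact_force: [0.3, -0.9, 0.3]
gripper_width: 0.0092
green [272.5 154.2] 1462 rail [-0.0004 -0.0023]
yellow [272.5 267.7] 111 rail [-0.0003 -0.0877]
yellow [274.5 302.3] 278 rail [ 0.0014 -0.1179]
 top 5027 y [-0.0267  0.022 ] x [-0.0227  0.0219]
 top 554 y [-0.1228 -0.0998] x [-0.0061  0.0089]
t 11.7 pos [ 0.5732 -0.0389  0.1388] rpy [-1.7999e+02 -5.0000e-02  9.7330e+01] rail [ 0.0001 -0.0566] F [-0.28 -0.02  0.28] w 0.0055
xyz [-3.80e-03 -2.00e-04  2.57e-01] ang [-0.     -0.0003  0.001 ] rows 2.1
```

View pics/w5.png

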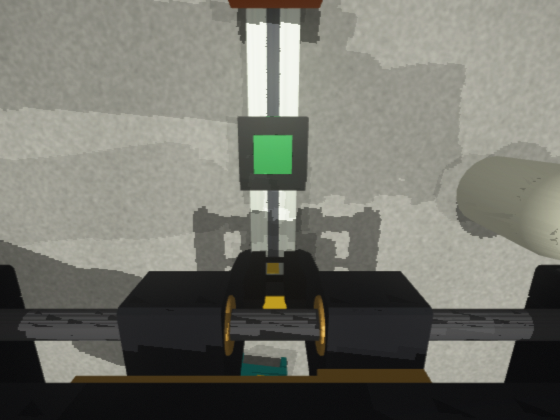

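```bash
python3 -m creep '{"angular":[[0,0,0.001],[0,0,0.001],[0,0,0.001],[0,0,0.001],[0,0,0.001]],"xyz":[[-0.004,0,0.08],[-0.004,0,0.17],[-0.004,0,0.22],[-0.004,0,0.24],[-0.004,0,0.25]],"gripper":[0,0,0,0,0]}'; python3 -c "
from h import *
need([*railp(0,-.037),.038],97.15)"
```

```text
time: 12.2
tool_pos: [0.5734, -0.0416, 0.0384]
orientation: [-3.141, -0.0, 1.694]
contact_force: [-0.2, 0.6, 0.4]
gripper_width: 0.0003
t 12.2 pos [ 0.5734 -0.0416  0.0384] rpy [-1.7997e+02 -2.0000e-02  9.7050e+01] rail [-0.0001 -0.0593] F [-0.24  0.55  0.41] w 0.0003
xyz [0.0557 0.0001 0.0011] ang [-0.0002 -0.0001 -0.0005] rows 0.4
```

```bash
python3 -m creep '{"angular":[[0,0,0],[0,0,0],[0,0,0],[0,0,0],[0,0,0]],"xyz":[[0.03,0,0],[0.055,0,0],[0.08,0,0],[0.105,0,0],[0.13,0,0]],"gripper":[0,0,0,0,0]}'; python3 -c "
from h import *
need([*railp(0,.033),.038],97.15)"
```

```text
time: 12.7
tool_pos: [0.5678, 0.009, 0.0398]
orientation: [3.14, 0.002, 1.692]
contact_force: [1.0, -5.3, 3.0]
gripper_width: 0.0004
t 12.7 pos [0.5678 0.009  0.0398] rpy [1.7991e+02 9.0000e-02 9.6940e+01] rail [ 0.0007 -0.0084] F [ 1.03 -5.26  3.01] w 0.0004
xyz [ 0.1035 -0.0021  0.0043] ang [ 0.0005  0.0005 -0.0012] rows 0.8
```

```bash
python3 -m creep '{"angular":[[0,0,0],[0,0,0],[0,0,0],[0,0,0],[0,0,0]],"xyz":[[0.025,-0.001,0],[0.05,-0.002,0],[0.075,-0.002,0],[0.09,-0.002,0],[0.095,-0.002,0]],"gripper":[0,0,0,0,0]}'; python3 -c "
from h import *
need([*railp(0,.033),.038],97.15)
s=snapshot('side'); cv2.imwrite('pics/s6.png',cv2.resize(s['image'][120:280,150:360,::-1],None,fx=3.5,fy=3.5)); marks(s)
need([*railp(0,.033),.038],97.15)"
```

```text
time: 13.2
tool_pos: [0.5614, 0.048, 0.0388]
orientation: [-3.141, -0.0, 1.694]
contact_force: [0.4, -4.1, 3.0]
gripper_width: 0.0007
t 13.2 pos [0.5614 0.048  0.0388] rpy [-1.7998e+02 -3.0000e-02  9.7060e+01] rail [-0.0008  0.0311] F [ 0.37 -4.08  2.99] w 0.0007
xyz [0.0047 0.002  0.002 ] ang [-0.0001 -0.0002 -0.0005] rows 0.0
yellow [304.8 240.7] 144 rail [ 1.000e-04 -1.258e-01]
red [211.1 183.6] 118 rail [0.0006 0.1558]
 top 288 y [0.1151 0.179 ] x [-0.0255  0.0221]
 top 424 y [-0.1505 -0.1011] x [-0.0242  0.0219]
t 13.25 pos [0.5615 0.048  0.0388] rpy [-1.7998e+02 -4.0000e-02  9.7050e+01] rail [-0.0008  0.0311] F [ 0.61 -1.35  0.21] w -0.0002
xyz [0.0048 0.0019 0.0019] ang [-0.0001 -0.0002 -0.0006] rows 0.0
```

View pics/s6.png

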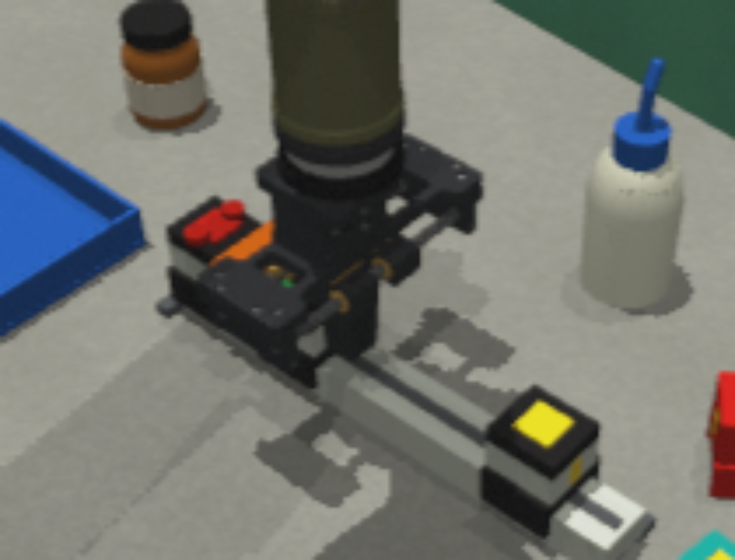

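Looks right: the finger is behind the near carrier and the spacer sits against the fixed one. I creep on in small steps, watching the force.

```bash
python3 -m creep '{"angular":[[0,0,0],[0,0,0],[0,0,0],[0,0,0],[0,0,0]],"xyz":[[0.005,0,0],[0.01,0,0],[0.0125,0,0],[0.015,0,0],[0.0175,0,0]],"gripper":[0,0,0,0,0]}'; python3 -c "
from h import *
need([*railp(0,.041),.038],97.15)"
```

```text
time: 13.75
tool_pos: [0.5607, 0.0539, 0.0387]
orientation: [-3.141, -0.0, 1.693]
contact_force: [1.0, -2.3, 0.1]
gripper_width: 0.0001
t 13.75 pos [0.5607 0.0539 0.0387] rpy [-1.7998e+02 -1.0000e-02  9.6980e+01] rail [-0.0007  0.0371] F [ 0.98 -2.33  0.1 ] w 0.0001
xyz [0.0099 0.0018 0.0018] ang [-0.0001 -0.0001 -0.001 ] rows 0.1
```

```bash
python3 -m creep '{"angular":[[0,0,0],[0,0,0],[0,0,0],[0,0,0]],"xyz":[[0.0025,0,0],[0.005,0,0],[0.006,0,0],[0.0075,0,0]],"gripper":[0,0,0,0]}'; python3 -c "
from h import *
need([*railp(0,.041),.038],97.15)"
```

```text
time: 14.15
tool_pos: [0.5605, 0.0559, 0.0388]
orientation: [-3.141, 0.001, 1.692]
contact_force: [1.2, -5.8, -1.4]
gripper_width: 0.0006
t 14.15 pos [0.5605 0.0559 0.0388] rpy [-1.7998e+02  6.0000e-02  9.6950e+01] rail [-0.0007  0.0391] F [ 1.23 -5.75 -1.36] w 0.0006
xyz [0.0049 0.0018 0.0019] ang [-0.0001  0.0003 -0.0011] rows 0.0
```

```bash
python3 -m creep '{"angular":[[0,0,0],[0,0,0],[0,0,0]],"xyz":[[0.0025,0,0],[0.0025,0,0],[0.0025,0,0]],"gripper":[0,0,0]}'; python3 -m creep '{"angular":[[0,0,0],[0,0,0],[0,0,0]],"xyz":[[0.0025,0,0],[0.0025,0,0],[0.0025,0,0]],"gripper":[0,0,0]}'; python3 -c "
from h import *
need([*railp(0,.041),.038],97.15)"
```

```text
time: 14.45
tool_pos: [0.5606, 0.0559, 0.0388]
orientation: [-3.141, 0.002, 1.691]
contact_force: [1.0, -6.8, -1.8]
gripper_width: 0.0
time: 14.75
tool_pos: [0.5606, 0.0559, 0.0388]
orientation: [-3.141, 0.003, 1.691]
contact_force: [0.2, -8.1, -1.6]
gripper_width: 0.0006
t 14.75 pos [0.5606 0.0559 0.0388] rpy [-179.98    0.19   96.87] rail [-0.0006  0.0391] F [ 0.2  -8.09 -1.61] w 0.0006
xyz [0.0049 0.0016 0.0021] ang [-0.0001  0.0011 -0.0016] rows 0.0
```

Stalled at 8 N: fixed, spacer and near carrier are all in contact, with the TCP at rail y = 0.0391. I back off and check from above.

```bash
python3 -m creep '{"angular":[[0,0,0],[0,0,0],[0,0,0],[0,0,0],[0,0,0]],"xyz":[[-0.02,0,0],[-0.05,0,-0.02],[-0.06,0,-0.12],[-0.06,0,-0.22],[-0.06,0,-0.27]],"gripper":[0,0,0,0,0.3]}'; python3 -c "
from h import *
need([*railp(0,.09),.15],97.15)"
```

```text
time: 15.25
tool_pos: [0.5648, 0.0352, 0.1506]
orientation: [3.136, -0.001, 1.693]
contact_force: [0.8, -0.1, -0.4]
gripper_width: 0.0061
t 15.25 pos [0.5648 0.0352 0.1506] rpy [ 1.7971e+02 -8.0000e-02  9.6980e+01] rail [0.0009 0.018 ] F [ 0.77 -0.06 -0.38] w 0.0061
xyz [ 0.18   -0.0029  0.0017] ang [ 0.0016 -0.0004 -0.001 ] rows 1.4
```

```bash
python3 -m creep '{"angular":[[0,0,-0.001],[0,0,-0.001],[0,0,-0.001],[0,0,-0.001],[0,0,-0.001]],"xyz":[[0.1,0,0],[0.17,0,0],[0.18,0,0],[0.18,0,0],[0.18,0,0]],"gripper":[1,1,1,1,1]}'; python3 -m creep '{"angular":[[0,0,0],[0,0,0],[0,0,0]],"xyz":[[0,0,0],[0,0,0],[0,0,0]],"gripper":[1,1,1]}'; cat >> h.py <<'E'
def spacer(s,ztop=.08):
    P=cloud(s); m=cv2.inRange(hsv(s),np.array((3,150,60)),np.array((16,255,255)))>0
    v,u=np.nonzero(m&(abs(P[...,2]-ztop)<.006))
    w=plane(s,u,v,ztop)[:,:2]; k=np.abs(w-O).max(1)<.3; w=w[k]
    r=cv2.minAreaRect((w*1000).astype(np.float32)); print("spacer",len(w),u.mean().round(),v.mean().round(),np.round(r[1],1),round(r[2],2),"rail",rl(np.array(r[0])/1000).round(4))
E
python3 -c "
from h import *
s=snapshot('wrist'); cv2.imwrite('pics/w7.png',s['image'][:,:,::-1]); marks(s); spacer(s)
need([*railp(0,.115),.038],97.15)"
```

```text
time: 15.75
tool_pos: [0.5546, 0.1046, 0.147]
orientation: [-3.141, 0.001, 1.694]
contact_force: [1.0, 0.3, -0.9]
gripper_width: 0.0461
time: 16.05
tool_pos: [0.5546, 0.1054, 0.1468]
orientation: [-3.141, 0.0, 1.695]
contact_force: [0.6, 0.6, -0.6]
gripper_width: 0.0705
green [271.2 241.8] 1030 rail [-0.0019  0.0753]
red [274.  143.7] 885 rail [0.0004 0.1494]
 top 10885 y [0.0529 0.1788] x [-0.027   0.0269]
spacer 3687 275.0 191.0 [65. 47.] 7.59 rail [0.0009 0.1237]
t 16.1 pos [0.5546 0.1057 0.1468] rpy [-1.7999e+02  1.0000e-02  9.7110e+01] rail [-0.0004  0.0892] F [-0.51  0.19  0.4 ] w 0.0743
xyz [0.0645 0.001  0.272 ] ang [-0.      0.0001 -0.0002] rows 2.2
```

View pics/w7.png

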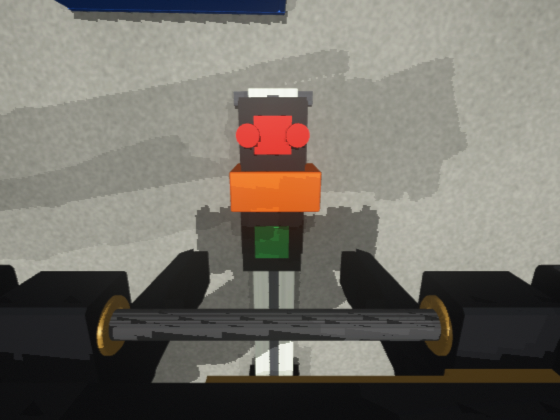

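The spacer (275,190) is now pinched between the fixed (red) and near carrier (green, 271,242). The near carrier reads rail y ≈ 0.075, so step 1 is met. I grip the spacer by its ends and lift it straight up.

```bash
python3 -m creep '{"angular":[[0,0,0],[0,0,0],[0,0,0],[0,0,0],[0,0,0]],"xyz":[[0.0645,0.001,0],[0.0645,0.001,0.1],[0.0645,0.001,0.19],[0.0645,0.001,0.24],[0.0645,0.001,0.265]],"gripper":[1,1,1,1,1]}'; python3 -c "
from h import *
need([*railp(0,.115),.039],97.15)"
```

```text
time: 16.6
tool_pos: [0.5506, 0.1316, 0.039]
orientation: [-3.139, 0.001, 1.696]
contact_force: [-0.3, -0.6, 0.6]
gripper_width: 0.0882
t 16.6 pos [0.5506 0.1316 0.039 ] rpy [-1.7983e+02  4.0000e-02  9.7170e+01] rail [-0.0012  0.1154] F [-0.26 -0.64  0.62] w 0.0882
xyz [-0.001   0.0029 -0.0001] ang [-0.0009  0.0002  0.0001] rows 0.0
```

```bash
python3 -m creep '{"angular":[[0,0,0],[0,0,0],[0,0,0],[0,0,0],[0,0,0]],"xyz":[[0,0.002,0],[0,0.002,0],[0,0.002,0],[0,0.002,0],[0,0.002,0]],"gripper":[0.65,0.65,0.65,0.65,0.65]}' 20; python3 -c "
from h import *
need([*railp(0,.115),.039],97.15)"
```

```text
time: 17.1
tool_pos: [0.5533, 0.1323, 0.0421]
orientation: [3.139, -0.0, 1.696]
contact_force: [-0.8, 0.7, 6.0]
gripper_width: 0.0661
t 17.1 pos [0.5533 0.1323 0.0421] rpy [ 1.7987e+02 -2.0000e-02  9.7150e+01] rail [0.0016 0.1157] F [-0.85  0.67  5.97] w 0.0661
xyz [-0.0019 -0.0041  0.0078] ang [ 0.0007 -0.0001 -0.    ] rows 0.1
```

```bash
python3 -m creep '{"angular":[[0,0,0],[0,0,0],[0,0,0],[0,0,0],[0,0,0]],"xyz":[[0,0,-0.01],[0,0,-0.025],[0,0,-0.05],[0,0,-0.1],[0,0,-0.15]],"gripper":[0.65,0.65,0.65,0.65,0.65]}'; python3 -c "
from h import *
need([*railp(0,.115),.039],97.15)"; python3 -m creep '{"angular":[[0,0,0],[0,0,0],[0,0,0]],"xyz":[[0,0,-0.1],[0,0,-0.15],[0,0,-0.15]],"gripper":[0.65,0.65,0.65]}'; python3 -c "
from h import *
s=snapshot('side'); cv2.imwrite('pics/s8.png',cv2.resize(s['image'][100:280,150:360,::-1],None,fx=3.3,fy=3.3)); marks(s)
s=snapshot('wrist'); cv2.imwrite('pics/w8.png',s['image'][:,:,::-1]); marks(s)
need([*railp(0,.034),.15],97.15)"
```

```text
time: 17.6
tool_pos: [0.5521, 0.132, 0.1018]
orientation: [-3.141, 0.0, 1.696]
contact_force: [-0.2, 0.2, -0.7]
gripper_width: 0.066
t 17.6 pos [0.5521 0.132  0.1018] rpy [-1.7996e+02  1.0000e-02  9.7170e+01] rail [0.0004 0.1156] F [-0.24  0.21 -0.74] w 0.066
xyz [-0.0016 -0.0009  0.1571] ang [-0.0002  0.      0.0001] rows 1.3
time: 17.9
tool_pos: [0.5544, 0.1326, 0.1644]
orientation: [3.135, -0.001, 1.695]
contact_force: [0.3, 0.0, -1.5]
gripper_width: 0.066
green [234.8 198.9] 93 rail [-0.0016  0.0746]
yellow [304.8 240.7] 144 rail [ 1.000e-04 -1.258e-01]
red [211.1 183.5] 114 rail [0.0008 0.156 ]
 top 251 y [0.1293 0.1796] x [-0.0248  0.0217]
 top 315 y [0.0499 0.0997] x [-0.0253  0.02  ]
 top 433 y [-0.1506 -0.1013] x [-0.0239  0.0216]
red [269.6 170.5] 1613 rail [-0.0008  0.1549]
 top 3206 y [0.1309 0.1798] x [-0.0228  0.0216]
t 18.0 pos [0.5523 0.1319 0.1611] rpy [1.7998e+02 1.0000e-02 9.7160e+01] rail [0.0005 0.1155] F [-0.22 -0.79 -1.54] w 0.0657
xyz [-0.2036 -0.0014  0.0278] ang [0.0001 0.0001 0.    ] rows 1.6
```

View pics/s8.png

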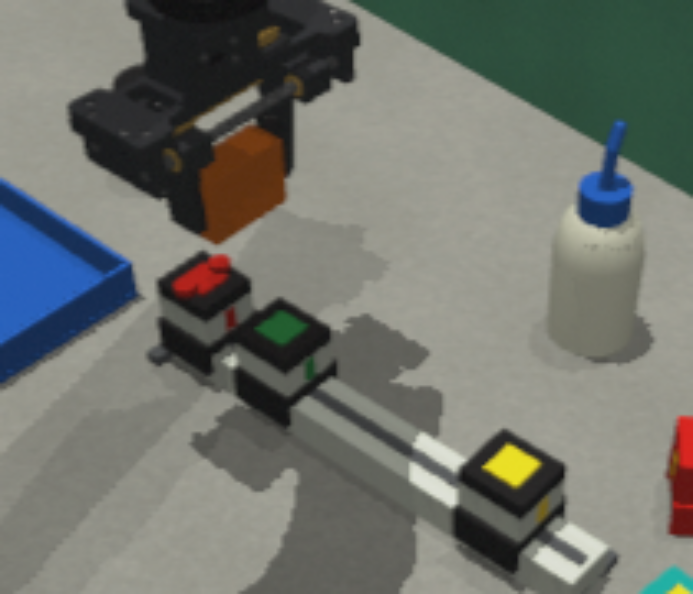

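View pics/w8.png

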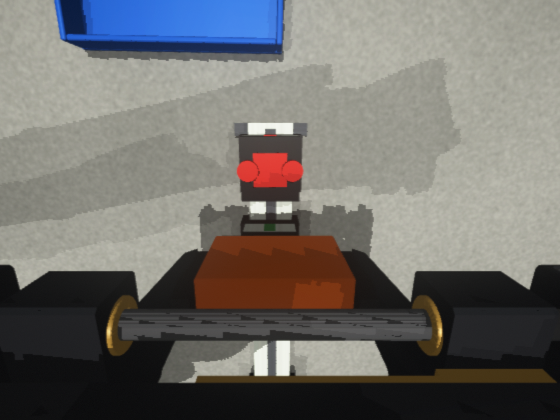

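Side view: near (green) is at rail y ≈ 0.075 with a clean gap to the fixed carrier, and the spacer is held clear. I move it over the next gap.

```bash
python3 -m creep '{"angular":[[0,0,0],[0,0,0],[0,0,0],[0,0,0],[0,0,0]],"xyz":[[-0.08,-0.001,0],[-0.16,-0.001,0],[-0.2,-0.001,0],[-0.209,-0.001,0],[-0.209,-0.001,0]],"gripper":[0.65,0.65,0.65,0.65,0.65]}'; python3 -m creep '{"angular":[[0,0,0],[0,0,0],[0,0,0]],"xyz":[[0,0,0],[0,0,0.03],[0,0,0.06]],"gripper":[0.65,0.65,0.65]}'; python3 -c "
from h import *
need([*railp(0,.032),.045],97.15)
s=snapshot('wrist'); cv2.imwrite('pics/w9.png',s['image'][:,:,::-1]); marks(s)
need([*railp(0,.032),.045],97.15)"
```

```text
time: 18.5
tool_pos: [0.5617, 0.049, 0.1598]
orientation: [-3.139, -0.0, 1.695]
contact_force: [-0.4, 0.9, -0.2]
gripper_width: 0.0657
time: 18.8
tool_pos: [0.5624, 0.0504, 0.1361]
orientation: [3.141, -0.001, 1.698]
contact_force: [0.8, 0.8, -1.6]
gripper_width: 0.0657
t 18.8 pos [0.5624 0.0504 0.1361] rpy [ 1.7998e+02 -4.0000e-02  9.7270e+01] rail [0.0005 0.0334] F [ 0.82  0.83 -1.55] w 0.0657
xyz [-0.0036 -0.0013  0.2276] ang [ 0.0001 -0.0002  0.0006] rows 1.8
green [269.5 172.5] 1444 rail [-0.0019  0.0753]
yellow [272.2 357.1] 156 rail [-0.0001 -0.0788]
 top 5366 y [0.1307 0.177 ] x [-0.0228  0.0215]
 top 4873 y [0.0511 0.0995] x [-0.0239  0.0207]
t 18.85 pos [0.5609 0.0499 0.134 ] rpy [-1.7979e+02 -2.0000e-02  9.7250e+01] rail [-0.0011  0.0331] F [ 0.04 -0.61 -2.66] w 0.0658
xyz [-0.0027  0.0035  0.2224] ang [-0.0012 -0.0001  0.0006] rows 1.8
```

View pics/w9.png

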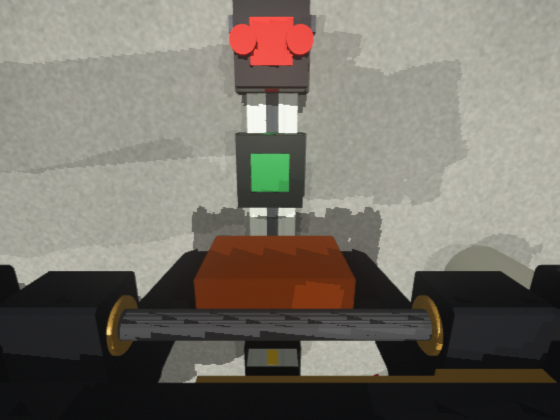

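```bash
python3 -m creep '{"angular":[[0,0,0],[0,0,0],[0,0,0],[0,0,0],[0,0,0]],"xyz":[[-0.003,0,0.05],[-0.003,0,0.11],[-0.003,0,0.16],[-0.003,0,0.2],[-0.003,0,0.215]],"gripper":[0.65,0.65,0.65,0.65,0.65]}'; python3 -c "
from h import *
need([*railp(0,.0342),.0425],97.15)"
```

```text
time: 19.35
tool_pos: [0.5612, 0.0482, 0.0488]
orientation: [-3.138, 0.0, 1.697]
contact_force: [-1.6, -0.8, -1.7]
gripper_width: 0.0659
t 19.35 pos [0.5612 0.0482 0.0488] rpy [-179.8     0.     97.21] rail [-0.001   0.0314] F [-1.64 -0.77 -1.68] w 0.0659
xyz [0.0071 0.0026 0.0157] ang [-0.0011  0.      0.0003] rows 0.1
```

```bash
python3 -m creep '{"angular":[[0,0,0],[0,0,0],[0,0,0],[0,0,0],[0,0,0]],"xyz":[[0.003,0,0.006],[0.006,0,0.012],[0.006,0,0.016],[0.006,0,0.018],[0.006,0,0.018]],"gripper":[0.65,0.65,0.65,0.65,0.65]}'; python3 -c "
from h import *
need([*railp(0,.0342),.0425],97.15)"
```

```text
time: 19.85
tool_pos: [0.5626, 0.0503, 0.0441]
orientation: [3.141, 0.0, 1.696]
contact_force: [0.0, -0.6, -1.3]
gripper_width: 0.0657
t 19.85 pos [0.5626 0.0503 0.0441] rpy [179.96   0.    97.15] rail [0.0006 0.0332] F [ 0.05 -0.56 -1.26] w 0.0657
xyz [ 0.0025 -0.0015  0.0039] ang [0.0002 0.     0.    ] rows 0.0
```

```bash
python3 -m creep '{"angular":[[0,0,0],[0,0,0],[0,0,0],[0,0,0],[0,0,0]],"xyz":[[0.002,0,0.003],[0.002,0,0.006],[0.002,0,0.008],[0.002,0,0.009],[0.002,0,0.009]],"gripper":[0.65,0.65,0.65,0.65,0.65]}'; python3 -c "
from h import *
need([*railp(0,.0342),.0425],97.15)"
```

```text
time: 20.35
tool_pos: [0.5625, 0.0512, 0.0421]
orientation: [3.14, 0.0, 1.696]
contact_force: [-3.3, -0.0, 15.4]
gripper_width: 0.0658
t 20.35 pos [0.5625 0.0512 0.0421] rpy [1.7992e+02 1.0000e-02 9.7160e+01] rail [0.0007 0.0342] F [-3.3  -0.03 15.42] w 0.0658
xyz [ 0.0001 -0.0016 -0.0011] ang [0.0004 0.0001 0.    ] rows 0.0
```

```bash
python3 -m creep '{"angular":[[0,0,0],[0,0,0],[0,0,0],[0,0,0]],"xyz":[[0,0,-0.003],[0,0,-0.003],[0,0,-0.003],[0,0,-0.003]],"gripper":[0.65,0.9,0.9,0.9]}'; python3 -m creep '{"angular":[[0,0,0],[0,0,0],[0,0,0],[0,0,0]],"xyz":[[0,0,0],[0,0,-0.05],[0,0,-0.15],[0,0,-0.24]],"gripper":[0.9,0.9,0.9,0.9]}'; python3 -c "
from h import *
need([*railp(0,-.1775),.14],97.15)"
```

```text
time: 20.75
tool_pos: [0.5622, 0.0511, 0.0411]
orientation: [-3.141, -0.0, 1.696]
contact_force: [-0.4, 0.7, 0.6]
gripper_width: 0.0792
time: 21.15
tool_pos: [0.5618, 0.051, 0.138]
orientation: [-3.14, 0.0, 1.696]
contact_force: [1.0, -0.1, -0.1]
gripper_width: 0.0796
t 21.15 pos [0.5618 0.051  0.138 ] rpy [-179.92    0.     97.17] rail [-0.      0.0341] F [ 0.95 -0.1  -0.1 ] w 0.0796
xyz [-5.289e-01 -1.000e-04 -4.900e-03] ang [-0.0004  0.      0.0001] rows 4.2
```

```bash
python3 -m creep '{"angular":[[0,0,0],[0,0,0],[0,0,0],[0,0,0],[0,0,0]],"xyz":[[-0.125,0,0],[-0.25,0,0],[-0.37,0,0],[-0.48,0,0],[-0.53,0,0]],"gripper":[0,0,0,0,0]}'; python3 -m creep '{"angular":[[0,0,0],[0,0,0],[0,0,0],[0,0,0],[0,0,0]],"xyz":[[0,0,0],[0,0,0],[0,0,0],[0,0,0],[0,0,0]],"gripper":[0,0,0,0,0]}'; python3 -c "
from h import *
s=snapshot('wrist'); cv2.imwrite('pics/w10.png',s['image'][:,:,::-1]); marks(s);spacer(s)
s=snapshot('side'); cv2.imwrite('pics/s10.png',cv2.resize(s['image'][150:330,180:390,::-1],None,fx=3.3,fy=3.3)); marks(s);spacer(s)
need([*railp(0,-.1775),.04],97.15)"
```

```text
time: 21.65
tool_pos: [0.588, -0.1659, 0.137]
orientation: [-3.141, 0.004, 1.689]
contact_force: [-0.4, -0.9, -0.3]
gripper_width: 0.0412
time: 22.15
tool_pos: [0.5888, -0.1576, 0.1374]
orientation: [3.142, -0.001, 1.698]
contact_force: [-0.6, 0.5, 1.3]
gripper_width: 0.0017
yellow [271.6 157.9] 1521 rail [-0.0002 -0.1247]
 top 4982 y [-0.1488 -0.1007] x [-0.0225  0.0221]
spacer 0 nan nan [0. 0.] 0.0 rail [-0.5638  0.0534]
green [234.9 198.9] 101 rail [-0.0016  0.0745]
yellow [304.7 240.8] 139 rail [-0.0004 -0.126 ]
red [211.  183.7] 124 rail [0.0003 0.1555]
 top 249 y [0.1286 0.1792] x [-0.0253  0.0209]
 top 543 y [0.0177 0.0988] x [-0.0272  0.0277]
 top 351 y [-0.1507 -0.101 ] x [-0.0246  0.0133]
spacer 315 248.0 206.0 [ 69.3 135.5] 4.66 rail [0.0009 0.0817]
t 22.25 pos [ 0.5887 -0.1584  0.1374] rpy [ 1.800e+02 -1.000e-02  9.724e+01] rail [ 0.0006 -0.1771] F [ 0.17 -0.3  -1.09] w 0.0006
xyz [-0.0011 -0.0016  0.2435] ang [ 0.     -0.0001  0.0005] rows 1.9h.py:49: RuntimeWarning: Mean of empty slice.
  r=cv2.minAreaRect((w*1000).astype(np.float32)); print("spacer",len(w),u.mean().round(),v.mean().round(),np.round(r[1],1),round(r[2],2),"rail",rl(np.array(r[0])/1000).round(4))
  ret = ret.dtype.type(ret / rcount)
```

View pics/w10.png

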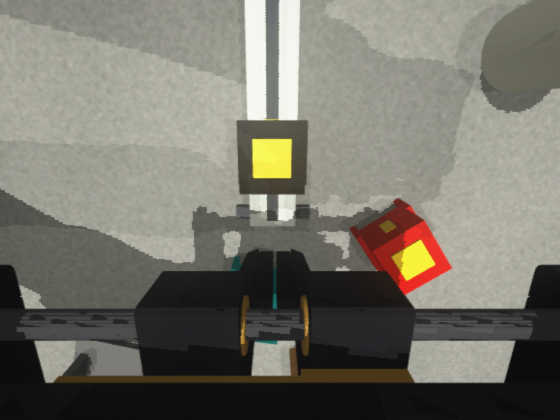

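View pics/s10.png

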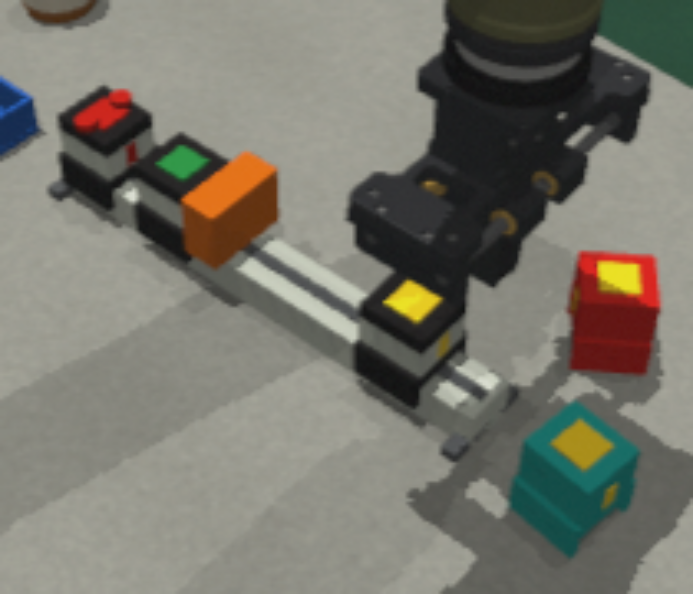

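The spacer stands beside the near carrier (side crop 230,205). The far carrier is at rail y ≈ -0.125, with the fingers behind it and room to descend.

```bash
python3 -m creep '{"angular":[[0,0,0],[0,0,0],[0,0,0],[0,0,0],[0,0,0]],"xyz":[[-0.001,-0.001,0.08],[-0.001,-0.001,0.16],[-0.001,-0.001,0.21],[-0.001,-0.001,0.235],[-0.001,-0.001,0.246]],"gripper":[0,0,0,0,0]}'; python3 -c "
from h import *
need([*railp(0,-.049),.039],97.15)"
```

```text
time: 22.75
tool_pos: [0.588, -0.1594, 0.0382]
orientation: [-3.141, -0.0, 1.696]
contact_force: [-0.3, -0.1, 0.2]
gripper_width: 0.0005
t 22.75 pos [ 0.588  -0.1594  0.0382] rpy [-1.7995e+02 -2.0000e-02  9.7180e+01] rail [-0.0002 -0.178 ] F [-0.35 -0.12  0.22] w 0.0005
xyz [ 0.3225  0.0007 -0.002 ] ang [-0.0003 -0.0001  0.0002] rows 2.6
```

```bash
python3 -m creep '{"angular":[[0,0,0],[0,0,0],[0,0,0],[0,0,0],[0,0,0]],"xyz":[[0.025,0,-0.001],[0.05,0,-0.002],[0.08,0,-0.002],[0.11,0,-0.002],[0.14,0,-0.002]],"gripper":[0,0,0,0,0]}'; python3 -m creep '{"angular":[[0,0,0],[0,0,0],[0,0,0],[0,0,0],[0,0,0]],"xyz":[[0.03,0,0],[0.06,0,0],[0.09,0,0],[0.12,0,0],[0.14,0,0]],"gripper":[0,0,0,0,0]}'; python3 -c "
from h import *
need([*railp(0,-.049),.039],97.15)"
```

```text
time: 23.25
tool_pos: [0.5821, -0.1042, 0.0408]
orientation: [3.14, 0.002, 1.695]
contact_force: [1.0, -5.5, 5.0]
gripper_width: 0.0005
time: 23.75
tool_pos: [0.5747, -0.0477, 0.0404]
orientation: [3.14, 0.001, 1.696]
contact_force: [0.1, -5.2, 3.9]
gripper_width: 0.0006
t 23.75 pos [ 0.5747 -0.0477  0.0404] rpy [1.7993e+02 4.0000e-02 9.7190e+01] rail [ 0.0005 -0.0655] F [ 0.14 -5.17  3.94] w 0.0006
xyz [ 0.0412 -0.0011  0.0035] ang [0.0004 0.0002 0.0002] rows 0.3
```

```bash
python3 -m creep '{"angular":[[0,0,0],[0,0,0],[0,0,0],[0,0,0],[0,0,0]],"xyz":[[0.015,0,0.001],[0.027,0,0.002],[0.033,0,0.002],[0.038,0,0.002],[0.04,0,0.002]],"gripper":[0,0,0,0,0]}'; python3 -c "
from h import *
s=snapshot('side'); cv2.imwrite('pics/s11.png',cv2.resize(s['image'][150:330,180:390,::-1],None,fx=3.3,fy=3.3)); marks(s)
s=snapshot('wrist'); cv2.imwrite('pics/w11.png',s['image'][:,:,::-1]); marks(s)
need([*railp(0,-.0412),.039],97.15)"
```

```text
time: 24.25
tool_pos: [0.5724, -0.0331, 0.0389]
orientation: [-3.142, 0.0, 1.695]
contact_force: [0.3, -4.7, 4.0]
gripper_width: 0.0002
green [234.9 198.8] 99 rail [-0.0014  0.0746]
red [211.  183.7] 124 rail [0.0002 0.1555]
 top 253 y [0.1289 0.1797] x [-0.0254  0.0211]
 top 447 y [0.0238 0.0991] x [-0.0265  0.0264]
yellow [270.  154.9] 159 rail [-0.0006  0.0131]
yellow [269.7 226.3] 4687 rail [-0.0008 -0.0137]
yellow [245.2 327.7] 130 rail [-0.0114 -0.0591]
yellow [303.7 328.9] 114 rail [ 0.0134 -0.0597]
 top 23546 y [0.0196 0.0602] x [-0.0288  0.0288]
 top 14503 y [-0.0407  0.0104] x [-0.0231  0.0214]
t 24.35 pos [ 0.5723 -0.033   0.0389] rpy [1.800e+02 1.000e-02 9.713e+01] rail [-0.     -0.0506] F [ 0.62 -4.45  3.82] w 0.0004
xyz [ 0.0235  0.0001 -0.0003] ang [ 0.      0.     -0.0001] rows 0.2
```

View pics/w11.png

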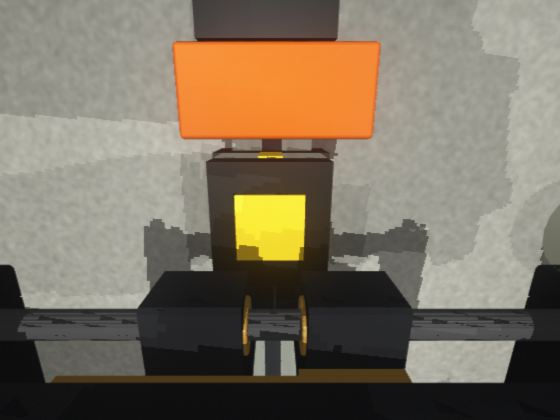

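View pics/s11.png

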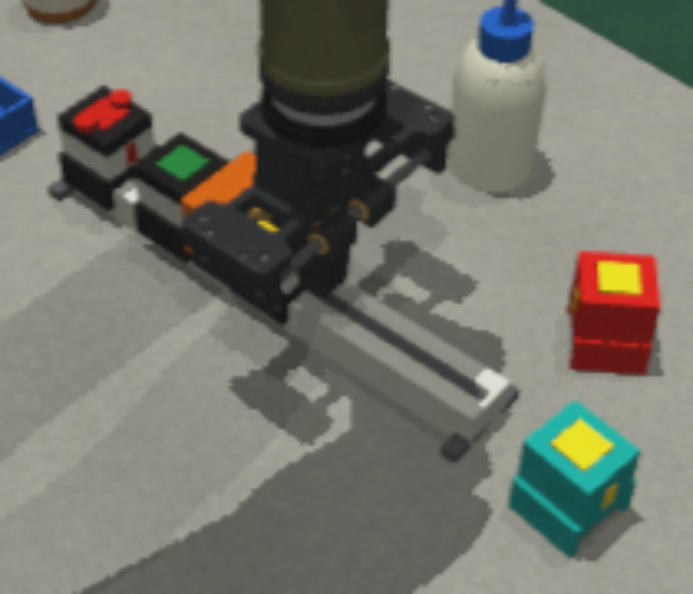

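Wrist view: the spacer fills rows 42–137, right up to the near carrier, and the far carrier's edge is at about row 155, some 8 mm short of it. I creep forward.

```bash
python3 -m creep '{"angular":[[0,0,0],[0,0,0],[0,0,0],[0,0,0],[0,0,0]],"xyz":[[0.005,0,0],[0.01,0,0],[0.014,0,0],[0.017,0,0],[0.019,0,0]],"gripper":[0,0,0,0,0]}'; python3 -c "
from h import *
need([*railp(0,-.0412),.039],97.15)"
```

```text
time: 24.85
tool_pos: [0.5713, -0.0253, 0.0389]
orientation: [-3.141, 0.0, 1.696]
contact_force: [0.8, -4.5, 3.2]
gripper_width: 0.0005
t 24.85 pos [ 0.5713 -0.0253  0.0389] rpy [-179.99    0.     97.15] rail [-0.0001 -0.0428] F [ 0.81 -4.46  3.21] w 0.0005
xyz [ 0.004   0.0002 -0.0003] ang [-0.  0. -0.] rows 0.0
```

```bash
python3 -m creep '{"angular":[[0,0,0],[0,0,0],[0,0,0],[0,0,0]],"xyz":[[0.001,0,0],[0.002,0,0],[0.0025,0,0],[0.0025,0,0]],"gripper":[0,0,0,0]}'; python3 -c "
from h import *
s=snapshot('side'); cv2.imwrite('pics/s12.png',cv2.resize(s['image'][150:330,180:390,::-1],None,fx=3.3,fy=3.3)); marks(s)
s=snapshot('wrist'); cv2.imwrite('pics/w12.png',s['image'][:,:,::-1]); marks(s)
need([*railp(0,-.0412),.039],97.15)"
```

```text
time: 25.25
tool_pos: [0.5712, -0.0246, 0.0389]
orientation: [-3.141, 0.0, 1.695]
contact_force: [0.9, -5.7, 3.3]
gripper_width: 0.0005
green [235.  198.9] 100 rail [-0.0014  0.0745]
red [211.  183.7] 125 rail [1.000e-04 1.556e-01]
 top 251 y [0.1292 0.1798] x [-0.0248  0.0206]
 top 378 y [0.0333 0.0995] x [-0.0257  0.0207]
green [265.7  12. ] 2085 rail [-0.0018  0.0656]
yellow [269.7 226.3] 4680 rail [-0.0009 -0.0052]
yellow [303.2 317.5] 149 rail [ 0.0129 -0.0456]
yellow [245.3 316.3] 121 rail [-0.0113 -0.045 ]
 top 40637 y [-0.0295  0.0679] x [-0.0278  0.0278]
t 25.35 pos [ 0.5712 -0.0246  0.0389] rpy [-1.7999e+02  2.0000e-02  9.7140e+01] rail [-0.0001 -0.0421] F [ 0.75 -5.45  4.55] w -0.0001
xyz [ 0.0023  0.0003 -0.0003] ang [-0.0001  0.0001 -0.0001] rows 0.0
```

View pics/w12.png

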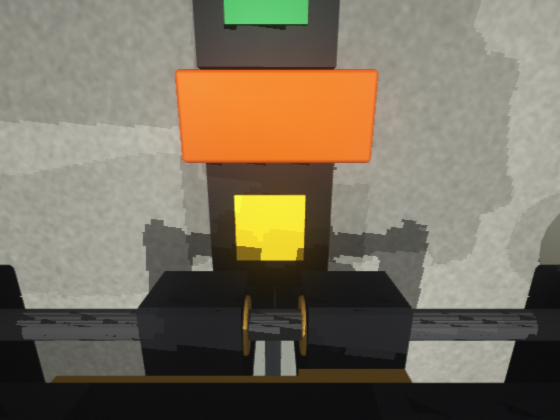

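Both carriers now visibly meet the spacer (orange rows 70–160, green carrier above, yellow below). The near carrier is unchanged at 0.0745, the same reading as before. I back off and take the spacer by its ends.

```bash
python3 -m creep '{"angular":[[0,0,0],[0,0,0],[0,0,0],[0,0,0],[0,0,0]],"xyz":[[-0.02,0,0],[-0.05,0,-0.02],[-0.06,0,-0.12],[-0.06,0,-0.22],[-0.06,0,-0.27]],"gripper":[0,0,0,0,0.3]}'; python3 -c "
from h import *
need([*railp(0,.0143),.147],97.15)"
```

```text
time: 25.85
tool_pos: [0.5755, -0.0481, 0.1501]
orientation: [3.138, -0.001, 1.695]
contact_force: [1.5, 0.1, 0.1]
gripper_width: 0.0063
t 25.85 pos [ 0.5755 -0.0481  0.1501] rpy [ 1.7977e+02 -4.0000e-02  9.7140e+01] rail [ 0.0012 -0.066 ] F [1.45 0.11 0.13] w 0.0063
xyz [ 0.2008 -0.0031  0.0079] ang [ 0.0013 -0.0002 -0.0001] rows 1.6
```

```bash
python3 -m creep '{"angular":[[0,0,0],[0,0,0],[0,0,0],[0,0,0],[0,0,0]],"xyz":[[0.1,0,0],[0.18,0,0],[0.2,0,0],[0.2,0,0],[0.2,0,0]],"gripper":[1,1,1,1,1]}'; python3 -m creep '{"angular":[[0,0,0],[0,0,0],[0,0,0]],"xyz":[[0,0,0],[0,0,0],[0,0,0]],"gripper":[1,1,1]}'; 
python3 -c "
from h import *
s=snapshot('wrist'); cv2.imwrite('pics/w13.png',s['image'][:,:,::-1]); marks(s); spacer(s)
s=snapshot('side'); cv2.imwrite('pics/s13.png',cv2.resize(s['image'][150:330,180:390,::-1],None,fx=3.3,fy=3.3)); marks(s)
need([*railp(0,.0345),.040],97.15)"
```

```text
time: 26.35
tool_pos: [0.5643, 0.0297, 0.1468]
orientation: [-3.141, 0.001, 1.694]
contact_force: [-0.0, 0.2, 0.7]
gripper_width: 0.0463
time: 26.65
tool_pos: [0.5644, 0.0303, 0.1468]
orientation: [-3.141, 0.0, 1.694]
contact_force: [0.6, 0.9, -0.7]
gripper_width: 0.0704
green [270.4 140.6] 1381 rail [-0.0018  0.0757]
yellow [271.9 248.3] 1097 rail [-0.001  -0.0058]
red [253.3  16.5] 71 rail [-0.0121  0.1514]
 top 3145 y [0.1303 0.1596] x [-0.0228  0.0215]
 top 11503 y [-0.028   0.0985] x [-0.0268  0.0269]
spacer 3652 275.0 198.0 [ 65.1 126.3] 7.06 rail [0.0015 0.0831]
green [234.2 199.4] 82 rail [-0.0038  0.0745]
yellow [261.7 214.8] 106 rail [-0.0006 -0.0069]
red [210.9 183.8] 111 rail [-0.0002  0.1556]
 top 246 y [0.1294 0.1805] x [-0.0251  0.0205]
 top 810 y [-0.031   0.0973] x [-0.0266  0.0263]
t 26.75 pos [0.5643 0.0308 0.1468] rpy [-1.800e+02  1.000e-02  9.711e+01] rail [-0.      0.0137] F [ 0.02 -0.21 -0.08] w 0.0781
xyz [5.200e-02 1.000e-04 2.671e-01] ang [-0.      0.     -0.0002] rows 2.2
```

View pics/w13.png

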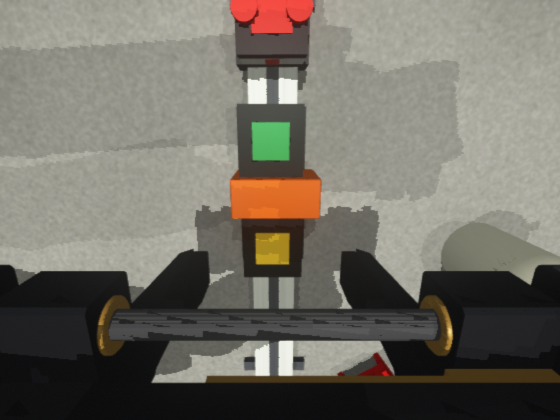

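Marks read near 0.0745–0.0757 and far about -0.006, a spacing of 81.5 mm, which is within limits. I descend and grip the spacer's ends.

```bash
python3 -m creep '{"angular":[[0,0,0],[0,0,0],[0,0,0],[0,0,0],[0,0,0]],"xyz":[[0.052,0.003,0],[0.052,0.003,0.1],[0.052,0.003,0.19],[0.052,0.003,0.24],[0.052,0.003,0.265]],"gripper":[1,1,1,1,1]}'; python3 -m creep '{"angular":[[0,0,0],[0,0,0],[0,0,0],[0,0,0],[0,0,0]],"xyz":[[0,0,0],[0,0,0],[0,0,0],[0,0,0],[0,0,0]],"gripper":[0.8,0.65,0.65,0.65,0.65]}' 20; python3 -c "
from h import *
need([*railp(0,.0345),.040],97.15)"
```

```text
time: 27.25
tool_pos: [0.5618, 0.052, 0.039]
orientation: [-3.139, 0.0, 1.696]
contact_force: [0.4, -0.3, 0.2]
gripper_width: 0.088
time: 27.75
tool_pos: [0.5638, 0.0523, 0.0421]
orientation: [3.139, -0.0, 1.696]
contact_force: [-0.5, -0.5, 5.9]
gripper_width: 0.0658
t 27.75 pos [0.5638 0.0523 0.0421] rpy [179.87  -0.    97.15] rail [0.002 0.035] F [-0.46 -0.45  5.93] w 0.0658
xyz [-0.0014 -0.0051  0.0052] ang [ 0.0007 -0.      0.    ] rows 0.1
```

```bash
python3 -m creep '{"angular":[[0,0,0],[0,0,0],[0,0,0],[0,0,0],[0,0,0]],"xyz":[[0,0,-0.01],[0,0,-0.025],[0,0,-0.05],[0,0,-0.1],[0,0,-0.15]],"gripper":[0.65,0.65,0.65,0.65,0.65]}'; python3 -m creep '{"angular":[[0,0,0],[0,0,0],[0,0,0]],"xyz":[[0,0,-0.1],[0,0,-0.17],[0,0,-0.17]],"gripper":[0.65,0.65,0.65]}'; python3 -c "
from h import *
s=snapshot('side'); cv2.imwrite('pics/s14.png',cv2.resize(s['image'][100:280,150:360,::-1],None,fx=3.3,fy=3.3)); marks(s)
need([.4417,.3653,.17],97.15)"
```

```text
time: 28.25
tool_pos: [0.5626, 0.0521, 0.1019]
orientation: [-3.141, 0.0, 1.696]
contact_force: [0.7, -0.6, -1.2]
gripper_width: 0.0657
time: 28.55
tool_pos: [0.5655, 0.0526, 0.1733]
orientation: [3.133, -0.0, 1.695]
contact_force: [1.2, -0.3, -1.6]
gripper_width: 0.066
green [234.9 198.8] 99 rail [-0.0014  0.0746]
yellow [261.7 214.7] 109 rail [-0.0004 -0.0068]
red [211.1 183.6] 118 rail [0.0007 0.1558]
 top 252 y [0.1297 0.1796] x [-0.025   0.0212]
 top 324 y [0.049  0.0995] x [-0.026   0.0201]
 top 360 y [-0.0312  0.018 ] x [-0.0249  0.0211]
t 28.6 pos [0.5641 0.0523 0.1711] rpy [ 1.7975e+02 -1.0000e-02  9.7140e+01] rail [0.0024 0.035 ] F [ 0.67 -0.4  -1.86] w 0.0657
xyz [ 0.8145 -0.2063  0.002 ] ang [ 0.0014 -0.0001 -0.    ] rows 6.7
```

View pics/s14.png

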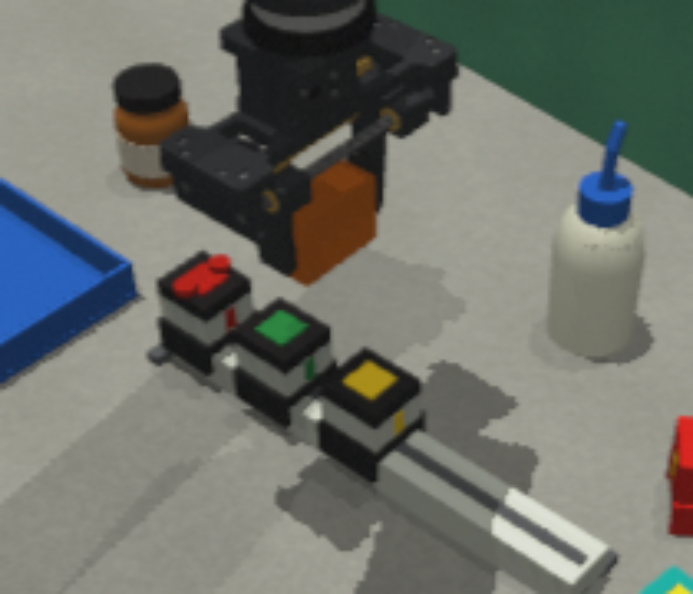

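Both gaps look clean and equal, and the carriers haven't moved (near 0.0746, far -0.0068). I carry the spacer to the tray.

```bash
python3 -m creep '{"angular":[[0,0,0],[0,0,0],[0,0,0],[0,0,0],[0,0,0]],"xyz":[[0.11,-0.03,0],[0.22,-0.056,0],[0.34,-0.086,0],[0.46,-0.116,0],[0.58,-0.147,0]],"gripper":[0.65,0.65,0.65,0.65,0.65]}'; python3 -m creep '{"angular":[[0,0,0],[0,0,0],[0,0,0],[0,0,0]],"xyz":[[0.11,-0.03,0],[0.2,-0.05,0],[0.235,-0.059,0],[0.235,-0.059,0]],"gripper":[0.65,0.65,0.65,0.65]}'; python3 -c "
from h import *
s=snapshot('wrist'); cv2.imwrite('pics/w15.png',s['image'][:,:,::-1])
need([.4417,.3653,.02],97.15)"
```

```text
time: 29.1
tool_pos: [0.4739, 0.276, 0.1677]
orientation: [-3.139, 0.001, 1.696]
contact_force: [1.5, 0.2, -1.1]
gripper_width: 0.0659
time: 29.5
tool_pos: [0.4386, 0.3671, 0.1679]
orientation: [-3.14, -0.0, 1.7]
contact_force: [-0.2, 1.3, -1.2]
gripper_width: 0.0658
t 29.55 pos [0.4401 0.3643 0.168 ] rpy [-1.7992e+02  1.3000e-01  9.7210e+01] rail [-0.0818  0.3601] F [-0.39 -0.24 -1.14] w 0.0656
xyz [0.0027 0.0047 0.3699] ang [-0.0004  0.0007  0.0003] rows 3.0
```

View pics/w15.png

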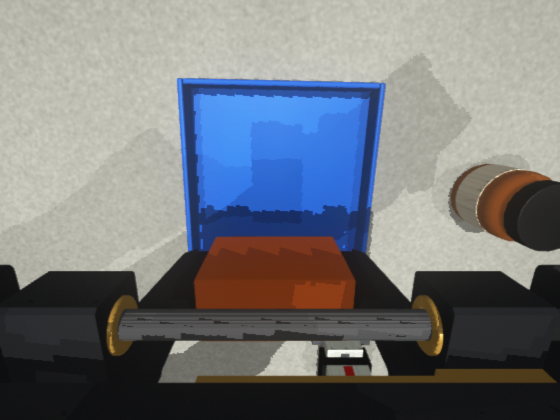

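The tray lies beneath (rim rows 80–250, columns 180–385) and the jar (500,200) is well clear. I lower the spacer.

```bash
python3 -m creep '{"angular":[[0,0,0],[0,0,0],[0,0,0],[0,0,0],[0,0,0]],"xyz":[[0,0,0.1],[0,0,0.2],[0,0,0.28],[0,0,0.34],[0,0,0.36]],"gripper":[0.65,0.65,0.65,0.65,0.65]}'; python3 -m creep '{"angular":[[0,0,0],[0,0,0],[0,0,0]],"xyz":[[0,0,0.005],[0,0,0.008],[0,0,0.01]],"gripper":[0.65,0.65,0.65]}'; python3 -c "
from h import *
need([.4417,.3653,.017],97.15)"
```

```text
time: 30.05
tool_pos: [0.4409, 0.3606, 0.0224]
orientation: [-3.138, 0.005, 1.692]
contact_force: [-0.0, -0.1, -0.5]
gripper_width: 0.0659
time: 30.35
tool_pos: [0.4416, 0.3654, 0.0221]
orientation: [3.14, -0.001, 1.695]
contact_force: [-0.5, 0.8, -1.4]
gripper_width: 0.0659
t 30.35 pos [0.4416 0.3654 0.0221] rpy [ 1.7989e+02 -6.0000e-02  9.7110e+01] rail [-0.0802  0.361 ] F [-0.52  0.75 -1.35] w 0.0659
xyz [-0.0003  0.0002  0.0128] ang [ 0.0006 -0.0003 -0.0002] rows 0.1
```

```bash
python3 -m creep '{"angular":[[0,0,0],[0,0,0],[0,0,0],[0,0,0],[0,0,0]],"xyz":[[0,0,0.004],[0,0,0.008],[0,0,0.011],[0,0,0.013],[0,0,0.013]],"gripper":[0.65,0.65,0.65,0.65,0.65]}'; python3 -c "
from h import *
need([.4417,.3653,.017],97.15)"
```

```text
time: 30.85
tool_pos: [0.4407, 0.3656, 0.0171]
orientation: [3.141, -0.0, 1.696]
contact_force: [-2.6, -1.6, 9.7]
gripper_width: 0.0656
t 30.85 pos [0.4407 0.3656 0.0171] rpy [ 1.7994e+02 -2.0000e-02  9.7170e+01] rail [-0.0811  0.3613] F [-2.65 -1.63  9.67] w 0.0656
xyz [-0.0011  0.0024  0.0003] ang [ 0.0003 -0.0001  0.0001] rows 0.0
```

Contact with the tray floor at 10 N. I release and retreat.

```bash
python3 -m creep '{"angular":[[0,0,0],[0,0,0],[0,0,0],[0,0,0]],"xyz":[[0,0,-0.002],[0,0,-0.002],[0,0,-0.002],[0,0,-0.002]],"gripper":[0.65,0.9,0.9,0.9]}'; python3 -m creep '{"angular":[[0,0,0],[0,0,0],[0,0,0],[0,0,0],[0,0,0]],"xyz":[[0,0,0],[0,0,-0.06],[0,0,-0.18],[0,0,-0.3],[0,0,-0.4]],"gripper":[0.9,0.9,0.9,0.9,0.9]}';  python3 -m creep '{"angular":[[0,0,0],[0,0,0],[0,0,0],[0,0,0],[0,0,0]],"xyz":[[-0.1,0,0],[-0.2,0,0],[-0.3,0,0],[-0.3,0,0],[-0.3,0,0]],"gripper":[0.9,0.9,0.9,0.9,0.9]}'; python3 -c "
from h import *
s=snapshot('wrist'); cv2.imwrite('pics/w16.png',s['image'][:,:,::-1]); marks(s)
P=cloud(s); m=cv2.inRange(hsv(s),np.array((3,150,60)),np.array((16,255,255)))>0
m&=abs(P[...,2]-.056)<.008; print('spacer top pts',m.sum(),np.median(P[m],0), 'minus tray centre',np.median(P[m],0)[:2]-[.4417,.3653])
s=snapshot('side'); cv2.imwrite('pics/s16.png',s['image'][:,:,::-1]); marks(s)
s=snapshot('scene'); cv2.imwrite('pics/c16.png',s['image'][:,:,::-1])
need([.4417,.3653,.2],97.15)"
```

```text
time: 31.25
tool_pos: [0.4405, 0.3654, 0.0164]
orientation: [3.142, 0.0, 1.696]
contact_force: [-0.3, -0.2, 0.4]
gripper_width: 0.0791
time: 31.75
tool_pos: [0.4407, 0.3655, 0.1788]
orientation: [3.141, -0.001, 1.696]
contact_force: [0.4, 1.0, -0.8]
gripper_width: 0.0794
time: 32.25
tool_pos: [0.4558, 0.2455, 0.1766]
orientation: [3.141, -0.0, 1.693]
contact_force: [0.2, 1.4, -0.6]
gripper_width: 0.0792
green [352.5 367. ] 461 rail [-0.0017  0.0786]
red [346.7 301.4] 320 rail [-0.0125  0.1543]
 top 422 y [0.1476 0.1804] x [-0.0251 -0.001 ]
 top 1329 y [0.0683 0.1007] x [-0.0244  0.0206]
spacer top pts 1987 [0.62450599 0.37851694 0.05617957] minus tray centre [0.18280599 0.01321694]
green [235.  198.9] 101 rail [-0.0015  0.0743]
yellow [261.6 214.6] 119 rail [-0.0004 -0.0063]
red [211.2 183.5] 120 rail [0.0009 0.1557]
 top 250 y [0.1295 0.179 ] x [-0.0254  0.0216]
 top 319 y [0.0495 0.0991] x [-0.0255  0.0199]
 top 362 y [-0.0317  0.0181] x [-0.0252  0.0211]
t 32.4 pos [0.4552 0.2481 0.1765] rpy [ 1.7998e+02 -8.0000e-02  9.7290e+01] rail [-0.0813  0.2429] F [0.27 1.69 1.2 ] w 0.0793
xyz [ 0.295   0.0036 -0.0583] ang [ 0.0001 -0.0004  0.0008] rows 2.4
```

View pics/w16.png

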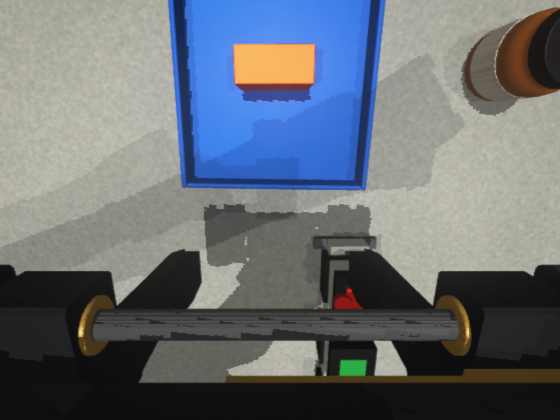

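View pics/s16.png

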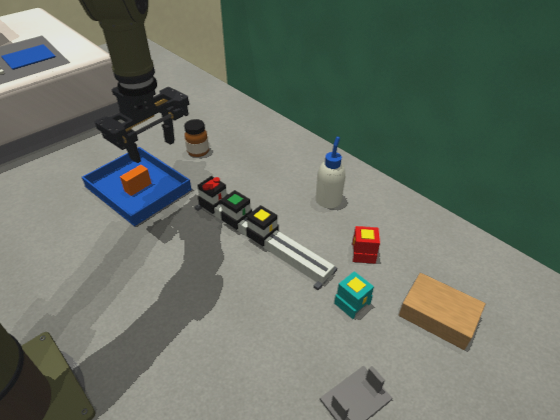

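The spacer stands in the tray (wrist 274,64; side 136,180), and the carriers read near ≈ 0.0745 and far ≈ -0.0065, level on the rail. The automatic "spacer top" figure picked up the amber jar, so I check the spacer with the jar masked out, then hand in.

```bash
python3 -c "
from h import *
from station import job
s=snapshot('wrist'); P=cloud(s); m=cv2.inRange(hsv(s),np.array((3,150,60)),np.array((16,255,255)))>0
m&=(abs(P[...,2]-.056)<.008)&(P[...,0]<.55); p=np.median(P[m],0); q=p[:2]-[.4417,.3653]; a=np.radians(6.2)
t=[q[0]*np.cos(a)+q[1]*np.sin(a),-q[0]*np.sin(a)+q[1]*np.cos(a)]; print(m.sum(),p,'tray frame',t, np.abs(sensors.state()['joint_velocities']).max())
if m.sum()>300 and abs(t[0])<.05 and abs(t[1])<.06: print('handing in',job.finish_job())
"
```

```text
949 [0.46212937 0.36696906 0.05459211] tray frame [np.float64(0.02049013140492497), np.float64(-0.0005470560556602368)] 0.0031128384453068215
the job is handed in; nothing more can be done
handing in None
```

The job is handed in at about 32 s of the 72 s allowed; no verdict was reported, so the result is my own reading of the cameras and forces.

- **First gap:** I lifted the spacer from the cradle across its 30 mm, stood it on the rail and regripped it by its ends. I set it against the fixed carrier and pushed the near carrier up until everything stalled at about 8 N.
- **Second gap:** I moved the spacer to the other side of the near carrier and pushed the far one up until the camera showed both touching. The near carrier's reading did not change.
- **Tray:** I took the spacer out by its ends, lowered it until it pressed on the tray floor at about 10 N, and let go.

**Last checks:**
- **Carriers:** the near carrier is at about y = 0.0745 m and the far one at about -0.0065 m in the rail frame. That puts the gaps at about 30.5 and 31 mm, and both carriers look level.
- **Bottle, jar and box:** they look undisturbed, by eye only.

**Readings that disagreed:**
- **Start pictures:** the scene camera read 3 to 5 mm off the other two, so I used the side and wrist cameras.
- **Far carrier:** its views differ by about 1 mm in y.
- **Spacer in the tray:** my first check picked up the amber jar. With the jar left out, it put the spacer about 20 mm off the tray centre in x, though I released it about 1 mm off. Either is inside the limit.

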